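# Shim up a mirror mount on a braked rail carriage

### The job

Squeeze the red lock tab against the black fin and, holding it squeezed, slide the empty carriage back against the dark loading stop, then let the tab spring out. Stack the shim plates that are there on the black pad between its guide pins, in the order green, blue, yellow, black from the bottom up, pressing each one down firmly with the fingers (about 8 N) to feel that it lies flat before adding the next, and then stand the mirror mount squarely on top, its long side along the plates. Finally squeeze the tab again, slide the loaded carriage fully against the orange end stop and release it so that it locks, with the stack undisturbed, and leave the bottle, cardboard box and screwdriver alone.

Things in the scene. Friction and masses are not known exactly. Their poses are not given: they have to be found in the camera images.
- rail: fixed aluminium rail on a black foot plate (100 mm wide, 460 mm long), roughly crosswise before the robot, a little turned; origin on the table under the rail; its y axis runs along it from the dark loading stop to the orange end stop, beyond which, 290 mm from the origin, a pinhole disc stands on a post, 160 mm high in all
- carriage (a joint): slide of the grey carriage along the rail, m: 0 against the dark loading stop, 0.18 against the orange end stop, growing along +y of the rail; with the tab released a brake holds it (about 80 N) wherever it is; with the tab squeezed it slides with about 2 N
- lock_tab (a joint): red lock tab on the carriage, m: 0 sprung out (brake on), up to 0.008 squeezed fully towards the black fin (brake fully off; it is off above about 0.002); spring 9 N at rest to 12 N fully squeezed
- handle_grip (a point): point on the carriage, 66 mm above the table, midway between black fixed fin (-x side) and squeezed red tab (+x side); axes as the rail: squeeze along x. Both are upright plates 8 mm thick, 30 mm long (rail y), tops 85 mm and foot (deck) 33 mm above the table. Outer faces: fin 16 mm from the point, tab 24 mm when out, 16 mm squeezed. 115 mm from stack_spot towards the dark stop
- stack_spot (a point): centre of the top of the black rubber pad (48 mm along rail x, 74 mm along rail y, 7 mm thick) on the carriage, 40 mm above the table, axes as the rail (z up); plates lie with their y along its y. Six 8 mm guide pins, cone-tipped, 56 mm above the pad top (cones the top 8 mm), stand at x +-30, y +-27 and at x 0, y +-43 mm: 4 mm of play round a plate, the x sides open between the pins for fingers
- shim_green: loose green plastic shim plate, 44 mm (its x) by 70 mm (its y) by 16 mm thick, 4 small steel dots (screw holes) on top; about 70 to 130 g; origin at the centre of its underside, z up; lies flat on the table, may be absent
- shim_blue: loose blue plastic shim plate, 44 mm (its x) by 70 mm (its y) by 12 mm thick, 4 small steel dots (screw holes) on top; about 70 to 130 g; origin at the centre of its underside, z up; lies flat on the table, may be absent
- shim_yellow: loose yellow plastic shim plate, 44 mm (its x) by 70 mm (its y) by 10 mm thick, 4 small steel dots (screw holes) on top; about 70 to 130 g; origin at the centre of its underside, z up; lies flat on the table, may be absent
- shim_black: loose black plastic shim plate, 44 mm (its x) by 70 mm (its y) by 8 mm thick, 4 small steel dots (screw holes) on top; about 70 to 130 g; origin at the centre of its underside, z up; lies flat on the table, may be absent
- mirror_mount: loose mirror mount, 140 to 280 g: aluminium base plate 44 mm (its x) by 60 mm (its y) by 10 mm, on it a centred black block 18 mm (x) by 46 mm (y), from 10 to 56 mm above the underside, with a round mirror on its +x face and two brass screws on its -x face; origin at the centre of the underside, z up; grip the block across its x
- cleaner: bystander: bottle, 48 mm across, 120 mm high; origin under its centre
- card_box: bystander: cardboard box 60 by 110 by 40 mm; origin under its centre
- driver: bystander: screwdriver lying on the table; origin under it
Mind the look-alikes: they are no part of the job. There is more than one size of the shim_black; the one meant has the size given above. Of the things that look like the shim_blue, the smallest one is meant.

How it is judged:
On the way, in this order (a step that is already met when the one before it is completed fails the run):
1. the empty carriage stands against its dark loading stop with the red lock tab sprung out again (value of joint carriage below 0.005 m and value of joint lock_tab below 0.0015 m), for 0.2 s.
2. shim_green lies flat between the pins at the loading stop and the fingers press it onto what is under it (over 6 N), before any later plate or the mount is added (x of shim_green in the frame of stack_spot between -0.008 and 0.008 m and y of shim_green in the frame of stack_spot between -0.008 and 0.008 m and angle between the y axis of shim_green and the y axis of stack_spot, either way round below 0.14 rad and angle between shim_green's own z axis and vertical below 0.05 rad and y of shim_green in the frame of rail below 0.013 m and contact force between the fingers and shim_green above 4 N and contact force between shim_green and carriage_c2 above 6 N and horizontal distance between each of shim_blue, shim_yellow, shim_black, mirror_mount and shim_green above 0.05 m), for 0.1 s.
3. shim_blue lies flat between the pins at the loading stop and the fingers press it onto what is under it (over 6 N), before any later plate or the mount is added (x of shim_blue in the frame of stack_spot between -0.008 and 0.008 m and y of shim_blue in the frame of stack_spot between -0.008 and 0.008 m and angle between the y axis of shim_blue and the y axis of stack_spot, either way round below 0.14 rad and angle between shim_blue's own z axis and vertical below 0.05 rad and y of shim_blue in the frame of rail below 0.013 m and contact force between the fingers and shim_blue above 4 N and (contact force between shim_blue and carriage_c2 above 6 N or contact force between shim_blue and shim_green above 6 N) and horizontal distance between each of shim_yellow, shim_black, mirror_mount and shim_blue above 0.05 m), for 0.1 s.
4. shim_yellow lies flat between the pins at the loading stop and the fingers press it onto what is under it (over 6 N), before any later plate or the mount is added (x of shim_yellow in the frame of stack_spot between -0.008 and 0.008 m and y of shim_yellow in the frame of stack_spot between -0.008 and 0.008 m and angle between the y axis of shim_yellow and the y axis of stack_spot, either way round below 0.14 rad and angle between shim_yellow's own z axis and vertical below 0.05 rad and y of shim_yellow in the frame of rail below 0.013 m and contact force between the fingers and shim_yellow above 4 N and (contact force between shim_yellow and carriage_c2 above 6 N or contact force between shim_yellow and shim_green above 6 N or contact force between shim_yellow and shim_blue above 6 N) and horizontal distance between each of shim_black, mirror_mount and shim_yellow above 0.05 m), for 0.1 s.
5. shim_black lies flat between the pins at the loading stop and the fingers press it onto what is under it (over 6 N), before any later plate or the mount is added (x of shim_black in the frame of stack_spot between -0.008 and 0.008 m and y of shim_black in the frame of stack_spot between -0.008 and 0.008 m and angle between the y axis of shim_black and the y axis of stack_spot, either way round below 0.14 rad and angle between shim_black's own z axis and vertical below 0.05 rad and y of shim_black in the frame of rail below 0.013 m and contact force between the fingers and shim_black above 4 N and (contact force between shim_black and carriage_c2 above 6 N or contact force between shim_black and shim_green above 6 N or contact force between shim_black and shim_blue above 6 N or contact force between shim_black and shim_yellow above 6 N) and horizontal distance between mirror_mount and shim_black above 0.05 m), for 0.1 s.
6. the mirror mount stands upright on top of all the plates, carriage still at the loading stop (x of mirror_mount in the frame of stack_spot between -0.008 and 0.008 m and y of mirror_mount in the frame of stack_spot between -0.008 and 0.008 m and angle between the y axis of mirror_mount and the y axis of stack_spot, either way round below 0.14 rad and angle between mirror_mount's own z axis and vertical below 0.05 rad and value of joint carriage below 0.005 m and z of mirror_mount in the frame of shim_green above 0.004 m and z of mirror_mount in the frame of shim_blue above 0.004 m and z of mirror_mount in the frame of shim_yellow above 0.004 m and z of mirror_mount in the frame of shim_black above 0.004 m and linear speed of mirror_mount below 0.02 m/s), for 0.3 s.
7. the loaded carriage stands against the orange end stop with the red lock tab sprung out, stack and mount still in place (value of joint carriage above 0.175 m and value of joint lock_tab below 0.0015 m and x of shim_green in the frame of stack_spot between -0.008 and 0.008 m and y of shim_green in the frame of stack_spot between -0.008 and 0.008 m and angle between the y axis of each of shim_green, shim_blue, shim_yellow, shim_black, mirror_mount and the y axis of stack_spot, either way round below 0.14 rad and angle between each of shim_green, shim_blue, shim_yellow, shim_black, mirror_mount's own z axis and vertical below 0.05 rad and x of shim_blue in the frame of stack_spot between -0.008 and 0.008 m and y of shim_blue in the frame of stack_spot between -0.008 and 0.008 m and z of each of shim_blue, shim_yellow, shim_black, mirror_mount in the frame of shim_green above 0.004 m and x of shim_yellow in the frame of stack_spot between -0.008 and 0.008 m and y of shim_yellow in the frame of stack_spot between -0.008 and 0.008 m and z of each of shim_yellow, shim_black, mirror_mount in the frame of shim_blue above 0.004 m and x of shim_black in the frame of stack_spot between -0.008 and 0.008 m and y of shim_black in the frame of stack_spot between -0.008 and 0.008 m and z of each of shim_black, mirror_mount in the frame of shim_yellow above 0.004 m and x of mirror_mount in the frame of stack_spot between -0.008 and 0.008 m and y of mirror_mount in the frame of stack_spot between -0.008 and 0.008 m and z of mirror_mount in the frame of shim_black above 0.004 m), for 0.2 s.
At the end, for the whole second after the job is handed in: Carriage within 5 mm of the orange stop, lock tab out (under 1.5 mm); the plates present lie flat on the pad in order green, blue, yellow, black, mirror mount upright on top, each centred within 8 mm along each rail axis, aligned within 0.14 rad, flat within 0.05 rad, all at rest (all of step 7 and linear speed of each of mirror_mount, shim_green, shim_blue, shim_yellow, shim_black below 0.02 m/s); the robot touches nothing.
It fails at once if cleaner is knocked about (moved more than 30 mm) (distance of cleaner from where it was at the start of the episode above 0.03 m).
It fails at once if card_box is knocked about (moved more than 30 mm) (distance of card_box from where it was at the start of the episode above 0.03 m).
It fails at once if driver is knocked about (moved more than 30 mm) (distance of driver from where it was at the start of the episode above 0.03 m).
Of shim_green, shim_blue, shim_yellow, shim_black only 3 to 4 are there at a start; the rules pass over those that are not, and their reading is None.
At some moment in a run one of shim_green, shim_blue, shim_yellow, shim_black may be knocked a few centimetres aside while the robot is not near it.
Once in a run the grip may slacken for a moment while it holds something.
It also fails if it takes over 210 s, if anything falls off the work surface, if the arm or the gripper's body presses on something with over 40 N, if the wrist force passes 120 N, or if a joint passes its speed limit or range.

### The arm

A 7-joint arm with a two-finger parallel gripper is mounted at the origin on the work surface. World frame = base frame: x ahead of the robot, y to its left, z up, the work surface at z = 0. Lengths are in m, angles in rad, forces in N, time in s.
With the tool pointing down it reaches from about 0.4 to 0.85 m from the base axis. Payload 6.9 kg.
Tool frame: the origin (TCP) lies on the centre line of the jaws, within the pads' length; the fingertips stand ahead of it and the grasp point (between the pads) lies 5 mm behind it (ctrl.tip_extent is the z of the fingertips in the tool frame, in m); z points along the fingers, y is the line along which they close (so a half turn about z gives the same grasp; the last joint's range is limited). The gripper opens to 85 mm and grips with 20 to 120 N. Pads are 22 mm wide; open, the fingers measure 114 mm over their backs; the gripper's body (76 mm by 85 mm) begins 54 mm behind the grasp point. The pads swing forward as they close: fully open they stand 13 mm farther back than shut.
Start: joints at [-1.006, 0.507, -0.238, 1.5, 0.126, 1.149, -0.155], TCP at [0.277, 0.56, 0.245] pointing down, gripper open.
Joint ranges: [-3.08, 3.08], [-0.24, 2.05], [-1.43, 1.35], [0, 2.5], [-1.52, 4.66], [0.17, 1.96], [-2.89, 2.89]. Speed limits (rad/s): [2.39, 2.39, 3.14, 3.14, 3.14, 3.14, 3.14].

### API

Orientations are given as a unit quaternion [x, y, z, w].
In Python, from cell import ctrl gives the robot as it stands.
- The arm moves only by the tool drive_tool, never from a script. Its argument "moves" is a list of rows, each an object with "delta_pos": the shift along the tool's x, y, z scaled (see below), a list of three; "rotation": the turn, a rotation vector about the tool's x, y, z scaled (see below), a list of three. In form: [{"delta_pos": [tx, ty, tz], "rotation": [wx, wy, wz]}, ...]. A call has 1 to 5 rows; each row shifts and turns the commanded pose from where the row before left it, along the tool's axes as they then stand; what a row does not reach is not made up. The controller multiplies each number of a shift by 40 mm and each number of a turn by 6 degrees. A row lasts 1/10 s, in which the tool goes at most 50 mm and 8.59 degrees, less where a joint would pass 70% of its speed; a pose out of reach is approached as far as the arm can. A call with a number of a shift or a turn outside -1 to 1 is refused whole. A call with a gripper value outside its range is refused whole. "hand" is the opening, from -1 (shut) to 1 (fully open), so that 0 is half open, set as the call begins (left out, the last holds). The fingers move at their own pace and stop on an object; the grip force is fixed at half the most. Time passes only in rows, so rows that do not move let the fingers close. It gives the time, the measured TCP pose, the force and the opening at its end, in the units of the state.
- ctrl.state(): the state, without advancing time (a new reading comes with each control period).
- ctrl.capture(name): name is "scene" or "top" or "wrist"; returns a dict with "image" (384x512x3 uint8, red, green, blue), "z_map" (384x512 float32, m along the optical axis (not along the pixel's ray), 0 where there is no reading), "fx", "fy", "cx", "cy" (pixels), "k1" (the pictures are not rectified: a ray, as slopes to the right and down, at radius r is drawn at 1 + k1 r^2 times it, then the intrinsics apply), "rvec" (rotation vector, rad) and "tvec" (3), from world to camera coordinates, as OpenCV has them. Camera axes: x right, y down, z forward; pixel columns grow to the right and rows downward; lengths in m; the calibration is good to about 2 mm. A picture is of the moment at which its call begins.
- ctrl.close_job(): hands the job in, once; it reports no verdict.
The state is a dict: "time": time; "q": joint angles; "dq": joint speeds; "tau": joint torques, N m; "ee_pos": TCP position; "eef_rot": TCP orientation; "force": force on the tool from outside, world axes, zero at the start; "wrist_torque": the same for the moment, N m; "gripper_width": opening from 0.0 (shut) to 1.0 (fully open).
Only numpy, scipy, OpenCV 4.12 (cv2) and the standard library are available. Lean on these libraries where they do the work, as an engineer would, in place of code of your own. Each camera call takes 0.05 s, during which the arm holds its last target. There are 200 camera calls.

## Working session

There is one attempt and no reset: what is moved stays moved. The work goes in short steps, Python scripts to look and compute and a tool call to move; the robot and the scene stay as the last step left them, time stands still between calls to the robot, and variables do not carry over. Pictures are saved under pics/ and viewed, on a budget of 14 in all, crops included, one or two more only if the job needs it, and the job is handed in when it is done.

Besides the shell and the picture viewer there is one more tool, called after "Call:" as name(argument=value, ...), one argument or row to a line, values as JSON. drive_tool: Moves the arm, as the interface text tells. Shifts and turns lie within -1 to 1; 1 stands for 40 mm of shift or 6 degrees of turn. Its arguments: {"type":"object","properties":{"moves":{"type":"array"},"hand":{"type":"number"}},"required":["moves"]}

```bash
ls; mkdir -p pics
cat > h.py <<'E'
import numpy as np, cv2
from cell import ctrl
from scipy.spatial.transform import Rotation as R
def cap(name,png=None):
    c=ctrl.capture(name); 
    np.savez(f'{name}.npz',**c)
    if png: cv2.imwrite(f'pics/{png}.png',c['image'][:,:,::-1])
    return c
def load(name): return dict(np.load(f'{name}.npz'))
def cloud(c):
    "world xyz per pixel"
    h,w=c['z_map'].shape
    u,v=np.meshgrid(np.arange(w),np.arange(h))
    K=np.array([[c['fx'],0,c['cx']],[0,c['fy'],c['cy']],[0,0,1.]])
    p=cv2.undistortPoints(np.stack([u,v],-1).reshape(-1,1,2).astype(float),K,np.array([float(c['k1']),0,0,0])).reshape(h,w,2)
    z=c['z_map'][...,None]
    P=np.concatenate([p*z,z],-1)
    Rm=cv2.Rodrigues(np.asarray(c['rvec'],float))[0]
    W=(P-np.asarray(c['tvec']).reshape(3))@Rm
    W[c['z_map']==0]=np.nan
    return W
E
python3 - <<'E'
from h import *
a=cap('scene'); b=cap('top','top0')
cv2.imwrite('pics/scene0.png',a['image'][:,:,::-1])
im=cv2.resize(b['image'][:,:,::-1],(800,600),interpolation=cv2.INTER_CUBIC); cv2.imwrite('pics/top0b.png',im)
s=ctrl.state(); print(s, ctrl.tip_extent)
W=cloud(b); print(W[::60,::80].round(3))
E
```

```text
pics
{'time': 0.1, 'q': array([-1.00554554,  0.50827491, -0.23752127,  1.50105582,  0.12570416,
        1.14891565, -0.15482003]), 'dq': array([-1.35673589e-03, -1.83900740e-03, -1.09601933e-03, -2.19385153e-03,
       -3.71147110e-05, -1.33806078e-03,  1.00430670e-03]), 'tau': array([-4.03346043e-03, -6.21829963e+01, -2.19464622e+00, -2.50202179e+01,
        1.23370666e-02,  7.82959251e-03,  6.59331022e-06]), 'ee_pos': array([0.27720312, 0.55966759, 0.24449519]), 'eef_rot': array([ 2.27862400e-01,  9.73692987e-01, -8.14994253e-04, -1.69990600e-04]), 'force': array([-0.18269831,  0.62326848, -0.32497418]), 'wrist_torque': array([-0.00971655, -0.01123272, -0.04848522]), 'gripper_width': 1.0003800289737845} 0.014
[[[ 1.542e+00  1.114e+00 -4.240e-01]
  [ 1.541e+00  7.600e-01 -4.310e-01]
  [ 1.537e+00  4.030e-01 -4.330e-01]
  [ 1.545e+00  4.600e-02 -4.500e-01]
  [ 1.539e+00 -3.150e-01 -4.460e-01]
  [ 1.539e+00 -6.780e-01 -4.480e-01]
  [ 1.544e+00 -1.051e+00 -4.580e-01]]

 [[ 1.426e+00  1.286e+00 -7.500e-01]
  [ 1.417e+00  8.730e-01 -7.470e-01]
  [ 1.414e+00  4.640e-01 -7.500e-01]
  [ 1.4
[... 747 characters left out ...]
0e-01  2.850e-01  1.300e-02]
  [ 4.320e-01  4.600e-02 -2.000e-03]
  [ 4.290e-01 -1.960e-01 -3.000e-03]
  [ 4.250e-01 -4.390e-01  0.000e+00]
  [ 4.220e-01 -6.850e-01 -2.000e-03]]

 [[ 2.860e-01  5.200e-01  4.220e-01]
  [ 2.610e-01  5.210e-01 -3.000e-03]
  [ 2.580e-01  2.840e-01 -3.000e-03]
  [ 2.550e-01  4.800e-02 -4.000e-03]
  [ 2.520e-01 -1.880e-01 -1.000e-03]
  [ 2.480e-01 -4.260e-01 -1.000e-03]
  [ 2.440e-01 -6.650e-01 -0.000e+00]]

 [[ 2.290e-01  3.360e-01  7.380e-01]
  [ 9.300e-02  5.090e-01  3.000e-03]
  [ 9.100e-02  2.790e-01  4.000e-03]
  [ 9.100e-02  4.900e-02  2.500e-02]
  [ 8.300e-02 -1.810e-01 -0.000e+00]
  [ 7.900e-02 -4.130e-01  1.000e-03]
  [ 7.500e-02 -6.450e-01  4.000e-03]]]
```

View pics/top0b.png

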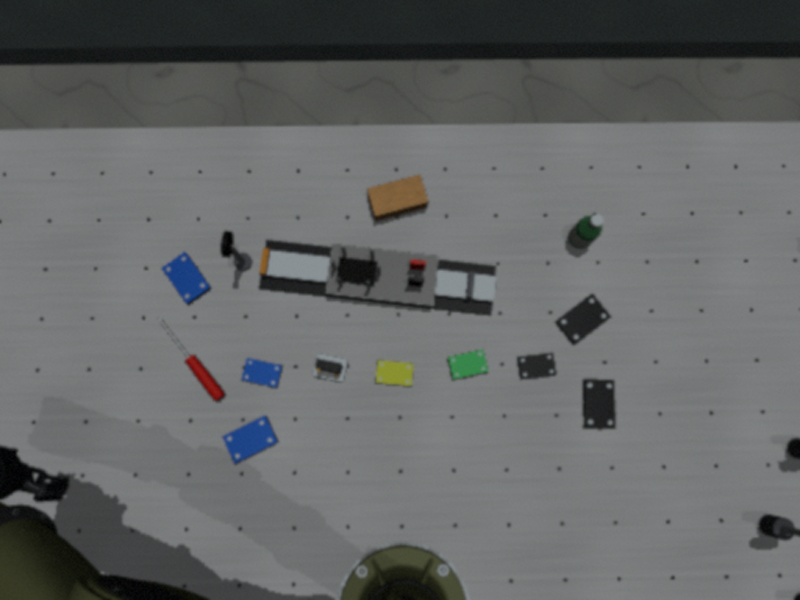

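View pics/scene0.png

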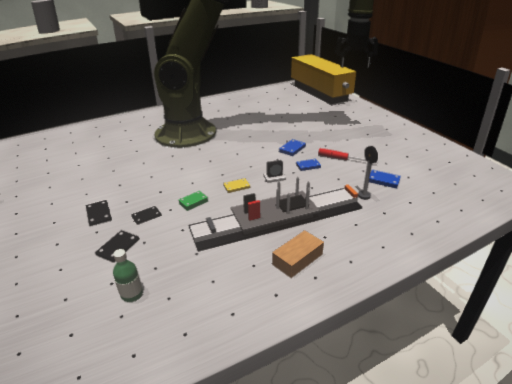

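The top picture (800 px wide) shows these things:
- **Rail:** runs from the orange end at (265,262) to the dark stop near (470,287). The red tab is at (417,265), the fin at (415,280) and the pad with its pins at (357,270).
- **Plates that fit:** green (468,364), yellow (395,373) and the mount (331,367).
- **Blue candidates:** (187,278), (250,440) and (262,373). The last one is the smallest.
- **Black candidates:** (583,318), (599,404) and (537,365). Only the last one is about 70 mm long.

Next I'll measure them.

```bash
cat >> h.py <<'E'
def pix2plane(c,uv,z):
    K=np.array([[c['fx'],0,c['cx']],[0,c['fy'],c['cy']],[0,0,1.]])
    p=cv2.undistortPoints(np.asarray(uv,float).reshape(-1,1,2),K,np.array([float(c['k1']),0,0,0])).reshape(-1,2)
    Rm=cv2.Rodrigues(np.asarray(c['rvec'],float))[0]; t=np.asarray(c['tvec'],float).reshape(3)
    d=np.c_[p,np.ones(len(p))]@Rm; o=-Rm.T@t
    return o+d*((z-o[2])/d[:,2])[:,None]
def masks(im):
    h=cv2.cvtColor(im,cv2.COLOR_RGB2HSV); H,S,V=[h[...,i].astype(int) for i in range(3)]
    return dict(green=(H>45)&(H<85)&(S>110)&(V>60),blue=(H>100)&(H<130)&(S>120)&(V>50),yellow=(H>20)&(H<35)&(S>120)&(V>80),
      black=(V<62)&(S<110),red=((H<6)|(H>174))&(S>150)&(V>60),orange=(H>8)&(H<20)&(S>150)&(V>90))
def blobs(c,col,z,amin=30,amax=4000):
    m=masks(c['image'])[col].astype(np.uint8); out=[]
    for k in cv2.findContours(m,cv2.RETR_EXTERNAL,cv2.CHAIN_APPROX_NONE)[0]:
        M=np.zeros_like(m); cv2.drawContours(M,[k],-1,1,-1)
        a=M.sum()
        if a<amin or a>amax: continue
        # edge: subpixel-grown hull via corner pts of pixels
        pts=k.reshape(-1,2).astype(float); q=np.concatenate([pts+d for d in ((-.5,-.5),(.5,-.5),(-.5,.5),(.5,.5))])
        P=pix2plane(c,q,z); (cx,cy),(w,h),an=cv2.minAreaRect(P[:,:2].astype(np.float32))
        if w>h: an+=90; w,h=h,w   # an: direction of short side
        an=(an+90)%180-90
        out.append((col,pts.mean(0).round(1),np.round([cx,cy],4),round(float(w),4),round(float(h),4),round(float(an),1),int(a)))
    return out
def go(p,yaw):
    "needed shift in tool axes units and turn units; yaw: world angle(deg) of tool y (mod 180)"
    s=ctrl.state(); r=R.from_quat(s['eef_rot']); ty=r.as_matrix()[:,1]; cur=np.degrees(np.arctan2(ty[1],ty[0]))
    dy=(yaw-cur+90)%180-90
    d=r.inv().apply(np.array(p)-s['ee_pos'])
    tz=r.as_matrix()[:,2]
    print('t',round(s['time'],1),'tcp',s['ee_pos'].round(4),'yaw',round(cur,2),'tilt',np.degrees(np.arccos(-tz[2])).round(2),'F',s['force'].round(1),'grip',round(s['gripper_width'],3),'q7',s['q'][6].round(2))
    dw=r.apply  # turn about tool z (down) is -world
    # shift in tool axes after the turn is done
    d2=(r*R.from_rotvec([0,0,np.radians(-dy)])).inv().apply(np.array(p)-s['ee_pos'])
    print(' shift now-axes/40mm',(d/.04).round(3),' turn z/6deg',round(-dy/6,3),' shift after turn',(d2/.04).round(3))
E
python3 - <<'E'
from h import *
b=load('top')
for col,z in (('green',.016),('blue',.012),('yellow',.01),('black',.008),('red',.085),('orange',.045)):
    for o in blobs(b,col,z): print(o)
big=cv2.resize(b['image'][130:300,90:400,::-1],(800,439),interpolation=cv2.INTER_CUBIC)
cv2.imwrite('pics/crop1.png',cv2.convertScaleAbs(big,alpha=1.5))
E
```

```text
('green', array([299. , 233.2]), array([ 0.4493, -0.1307]), 0.0456, 0.071, 11.6, 288)
('blue', array([159.7, 280.8]), array([0.3142, 0.2836]), 0.058, 0.0927, 25.7, 575)
('blue', array([167.9, 238.1]), array([0.4393, 0.2644]), 0.046, 0.0731, -13.2, 320)
('blue', array([118.6, 177.6]), array([0.6273, 0.4166]), 0.0591, 0.0948, -54.4, 515)
('yellow', array([252.1, 237.9]), array([0.4354, 0.0101]), 0.045, 0.0698, -6.0, 297)
('black', array([254.9, 371.2]), array([ 0.0671, -0.0004]), 0.0871, 0.165, -0.9, 1033)
('black', array([497.6, 337.6]), array([ 0.1384, -0.7025]), 0.0421, 0.0797, -1.2, 288)
('black', array([ 58.4, 366.7]), array([0.116, 0.549]), 0.1707, 0.4006, -0.6, 3759)
('black', array([ 17.3, 305.4]), array([0.2546, 0.6885]), 0.0971, 0.1425, -3.0, 904)
('black', array([508.1, 287.4]), array([ 0.2803, -0.7459]), 0.027, 0.0413, 83.3, 95)
('black', array([383.3, 258.1]), array([ 0.3719, -0.3799]), 0.0631, 0.0921, 88.8, 571)
('black', array([210.2, 234.5]), array([0.4485, 0.1364]), 0.0217, 0.0493, -12.0, 90)
('black', array([341.3, 234.3]), array([ 0.4452, -0.2644]), 0.0452, 0.0703, -
[... 249 characters left out ...]
 0.0543, 83.4, 128)
('black', array([298. , 170.8]), array([ 0.6417, -0.1349]), 0.0211, 0.1144, -7.2, 181)
('black', array([227.1, 172.8]), array([0.6368, 0.0849]), 0.0896, 0.0981, -7.2, 489)
('black', array([190.7, 158.4]), array([0.6861, 0.1976]), 0.0198, 0.1312, -7.2, 209)
('black', array([149.2, 161.4]), array([0.6789, 0.33  ]), 0.0405, 0.0913, -61.8, 184)
('black', array([370.7, 152. ]), array([ 0.6991, -0.3643]), 0.0489, 0.0531, 48.8, 138)
('black', array([254.8, 137. ]), array([ 0.7546, -0.0051]), 0.02, 0.1129, 9.8, 71)
('red', array([130.9, 241.7]), array([0.4255, 0.3529]), 0.0234, 0.0968, -51.2, 224)
('orange', array([168.9, 166.7]), array([0.6518, 0.2568]), 0.012, 0.0504, 84.3, 45)
```

View pics/crop1.png

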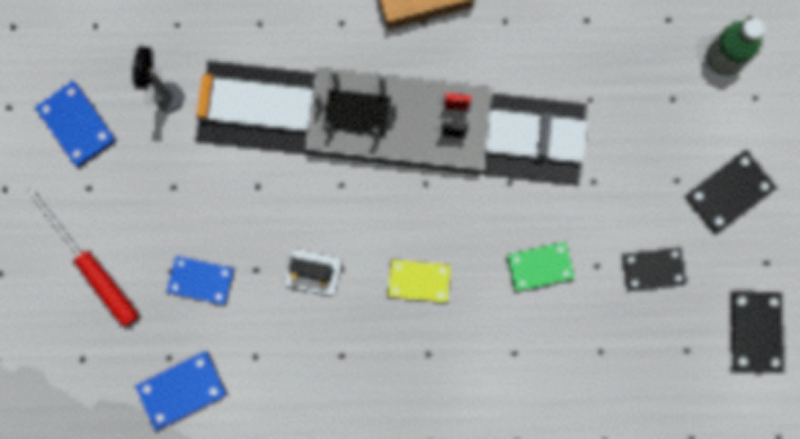

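The crop confirms the choices: small blue at crop (200,280), small black at (654,270), and larger look-alikes beside both. Now I'll plan the hover over the handle.

Run:
```python
from h import *
b=load('top')
f=lambda x,y:(90+x/2.58,130+y/2.58)
print('tab',pix2plane(b,f(457,100),.085),'fin',pix2plane(b,f(454,128),.085))
print('pad',pix2plane(b,f(357,112),.04),'stop',pix2plane(b,[f(545,138),f(204,97)],.035))
print('foot corners',pix2plane(b,[f(207,62),f(196,141),f(587,103),f(579,184)],.005))
go([.63,-.04,.25],-7)
```

```text
tab [[ 0.63130339 -0.03617809  0.085     ]] fin [[ 0.59904214 -0.03215373  0.085     ]]
pad [[0.62929018 0.07874757 0.04      ]] stop [[ 0.5965864  -0.14031787  0.035     ]
 [ 0.65077784  0.25841183  0.035     ]]
foot corners [[ 0.70166361  0.26128433  0.005     ]
 [ 0.60439998  0.27245049  0.005     ]
 [ 0.64508693 -0.19611716  0.005     ]
 [ 0.54654698 -0.18255364  0.005     ]]
t 0.1 tcp [0.2772 0.5597 0.2445] yaw 63.66 tilt 0.1 F [-0.2  0.6 -0.3] grip 1.0 q7 -0.15
 shift now-axes/40mm [-14.556  -9.521  -0.121]  turn z/6deg 11.776  shift after turn [-13.805  10.581  -0.121]
```

Call:
drive_tool(
  hand=0.4,
  moves=[
    {"delta_pos": [-0.73, -0.48, 0], "rotation": [0, 0, 0]},
    {"delta_pos": [-0.73, -0.48, 0], "rotation": [0, 0, 0]},
    {"delta_pos": [-0.73, -0.48, 0], "rotation": [0, 0, 0]},
    {"delta_pos": [-0.73, -0.48, 0], "rotation": [0, 0, 0]},
    {"delta_pos": [-0.73, -0.48, 0], "rotation": [0, 0, 0]},
  ],
)

```text
time: 0.6
ee_pos: [0.366, 0.4078, 0.2449]
eef_rot: [0.228, 0.974, -0.0, -0.0]
force: [0.1, -0.2, 0.0]
gripper_width: 0.698
```

Call:
drive_tool(
  moves=[
    {"delta_pos": [-0.73, -0.48, 0], "rotation": [0, 0, 0]},
    {"delta_pos": [-0.73, -0.48, 0], "rotation": [0, 0, 0]},
    {"delta_pos": [-0.73, -0.48, 0], "rotation": [0, 0, 0]},
    {"delta_pos": [-0.73, -0.48, 0], "rotation": [0, 0, 0]},
    {"delta_pos": [-0.73, -0.48, 0], "rotation": [0, 0, 0]},
  ],
)

```text
time: 1.1
ee_pos: [0.4542, 0.257, 0.2451]
eef_rot: [0.228, 0.974, -0.0, -0.0]
force: [0.7, 0.1, -0.5]
gripper_width: 0.697
```

Call:
drive_tool(
  moves=[
    {"delta_pos": [-0.73, -0.48, 0], "rotation": [0, 0, 0]},
    {"delta_pos": [-0.73, -0.48, 0], "rotation": [0, 0, 0]},
    {"delta_pos": [-0.73, -0.48, 0], "rotation": [0, 0, 0]},
    {"delta_pos": [-0.73, -0.48, 0], "rotation": [0, 0, 0]},
    {"delta_pos": [-0.73, -0.48, 0], "rotation": [0, 0, 0]},
  ],
)

```text
time: 1.6
ee_pos: [0.5424, 0.1062, 0.245]
eef_rot: [0.228, 0.974, -0.0, -0.0]
force: [-0.2, 0.5, -0.3]
gripper_width: 0.696
```

Call:
drive_tool(
  moves=[
    {"delta_pos": [-0.73, -0.48, 0], "rotation": [0, 0, 0]},
    {"delta_pos": [-0.73, -0.48, 0], "rotation": [0, 0, 0]},
    {"delta_pos": [-0.73, -0.48, 0], "rotation": [0, 0, 0]},
    {"delta_pos": [-0.73, -0.48, 0], "rotation": [0, 0, 0]},
    {"delta_pos": [-0.73, -0.48, 0], "rotation": [0, 0, 0]},
  ],
)

```text
time: 2.1
ee_pos: [0.6306, -0.0445, 0.2449]
eef_rot: [0.228, 0.974, -0.0, -0.0]
force: [-0.9, 0.3, -0.2]
gripper_width: 0.701
```

Call:
drive_tool(
  moves=[
    {"delta_pos": [0, 0, 0], "rotation": [0, 0, 1]},
    {"delta_pos": [0, 0, 0], "rotation": [0, 0, 1]},
    {"delta_pos": [0, 0, 0], "rotation": [0, 0, 1]},
    {"delta_pos": [0, 0, 0], "rotation": [0, 0, 1]},
    {"delta_pos": [0, 0, 0], "rotation": [0, 0, 1]},
  ],
)

```text
time: 2.6
ee_pos: [0.63, -0.0432, 0.2447]
eef_rot: [0.474, 0.88, -0.0, -0.001]
force: [-0.6, 1.6, -0.1]
gripper_width: 0.702
```

Call:
drive_tool(
  moves=[
    {"delta_pos": [0, 0, 0], "rotation": [0, 0, 1]},
    {"delta_pos": [0, 0, 0], "rotation": [0, 0, 1]},
    {"delta_pos": [0, 0, 0], "rotation": [0, 0, 1]},
    {"delta_pos": [0, 0, 0], "rotation": [0, 0, 1]},
    {"delta_pos": [0, 0, 0], "rotation": [0, 0, 1]},
  ],
)

```text
time: 3.1
ee_pos: [0.63, -0.0431, 0.2448]
eef_rot: [0.686, 0.728, -0.0, -0.0]
force: [0.5, 0.1, 0.7]
gripper_width: 0.699
```

Call:
drive_tool(
  moves=[
    {"delta_pos": [0, 0, 0], "rotation": [0, 0, 1]},
    {"delta_pos": [0, 0, 0], "rotation": [0, 0, 0.78]},
    {"delta_pos": [0, 0, 0], "rotation": [0, 0, 0]},
    {"delta_pos": [0, 0, 0], "rotation": [0, 0, 0]},
  ],
)

```text
time: 3.5
ee_pos: [0.6301, -0.0431, 0.2449]
eef_rot: [0.748, 0.663, -0.0, -0.0]
force: [0.6, 0.4, -1.1]
gripper_width: 0.698
```

Run:
```python
from h import *
w=cap('wrist'); print(ctrl.tip_extent)
cv2.imwrite('pics/w1.png',cv2.convertScaleAbs(cv2.resize(w['image'][:,:,::-1],(800,600),interpolation=cv2.INTER_CUBIC),alpha=1.4))
go([.6115,-.034,.25],-7)
for o in blobs(w,'red',.085): print(o)
```

```text
0.014
t 3.5 tcp [ 0.6302 -0.0431  0.2451] yaw -6.89 tilt 0.03 F [-0.5  0.3 -0.3] grip 0.697 q7 0.02
 shift now-axes/40mm [ 0.17  -0.491 -0.123]  turn z/6deg 0.018  shift after turn [ 0.169 -0.492 -0.123]
('red', array([261.1, 172.2]), array([ 0.6351, -0.0356]), 0.008, 0.0288, -6.8, 171)
```

View pics/w1.png

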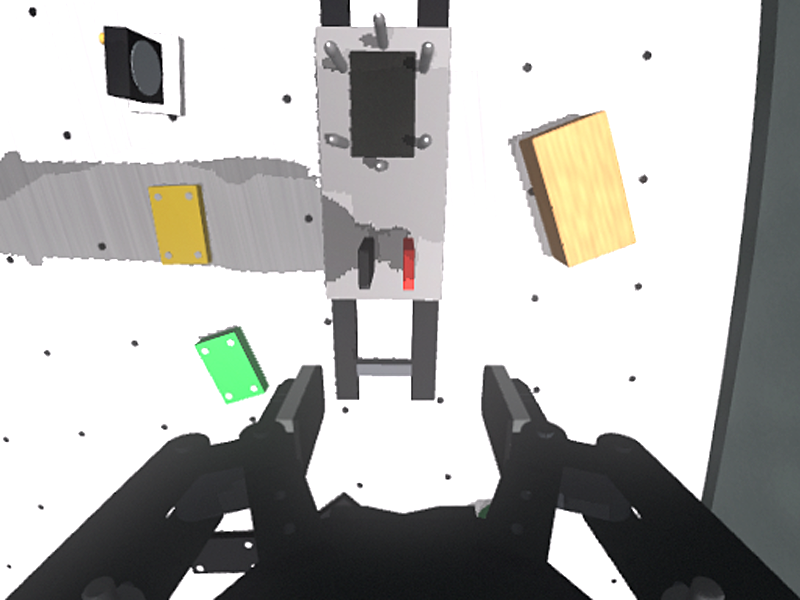

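The wrist picture shows the tab top at (409,262) and the fin at (367,262) in 800 px coordinates. The pad corners are near (351,52), (415,51), (414,157) and (352,156). The tab measures 8x29 mm, which matches.

Run:
```python
from h import *
w=load('wrist'); s=512/800
P=pix2plane(w,np.array([(351,52),(415,51),(414,157),(352,156)])*s,.04); print(P.round(4),P.mean(0))
for col,z in (('green',.016),('yellow',.01)):
  for o in blobs(w,col,z): print(o)
u=np.array([np.sin(np.radians(7)),np.cos(np.radians(7))])
print('handle+115',np.array([.6153,-.0332])+.115*u)
print('stop far edge',pix2plane(w,np.array([(384,376),(384,360)])*s,.035))
go([.6153,-.0332,.061],-7)
```

```text
[[0.6122 0.1186 0.04  ]
 [0.6582 0.1136 0.04  ]
 [0.6492 0.0405 0.04  ]
 [0.602  0.047  0.04  ]] [0.63039997 0.07993132 0.04      ]
('green', array([146.8, 235.1]), array([ 0.4497, -0.1311]), 0.0454, 0.0709, 12.0, 1132)
('yellow', array([114.1, 143.3]), array([0.4358, 0.0103]), 0.046, 0.0704, -6.2, 1529)
handle+115 [0.62931497 0.08094281]
stop far edge [[ 0.6007789  -0.14597632  0.035     ]
 [ 0.60296183 -0.12980025  0.035     ]]
t 3.5 tcp [ 0.6302 -0.0431  0.2451] yaw -6.89 tilt 0.03 F [-0.5  0.3 -0.3] grip 0.697 q7 0.02
 shift now-axes/40mm [ 0.202 -0.397  4.602]  turn z/6deg 0.018  shift after turn [ 0.201 -0.398  4.602]
```

Call:
drive_tool(
  moves=[
    {"delta_pos": [0.2, -0.39, 0], "rotation": [0, 0, 0.02]},
    {"delta_pos": [0, 0, 0.9], "rotation": [0, 0, 0]},
    {"delta_pos": [0, 0, 0.9], "rotation": [0, 0, 0]},
    {"delta_pos": [0, 0, 0.9], "rotation": [0, 0, 0]},
    {"delta_pos": [0, 0, 0.6], "rotation": [0, 0, 0]},
  ],
)

```text
time: 4.05
ee_pos: [0.6147, -0.0332, 0.1109]
eef_rot: [0.749, 0.662, -0.001, -0.001]
force: [-0.2, -0.4, -0.6]
gripper_width: 0.7
```

Call:
drive_tool(
  moves=[
    {"delta_pos": [0, 0, 0.5], "rotation": [0, 0, 0]},
    {"delta_pos": [0, 0, 0.5], "rotation": [0, 0, 0]},
    {"delta_pos": [0, 0, 0.3], "rotation": [0, 0, 0]},
  ],
)

```text
time: 4.35
ee_pos: [0.6151, -0.0333, 0.0597]
eef_rot: [0.749, 0.662, -0.001, -0.001]
force: [0.4, -0.6, -0.6]
gripper_width: 0.698
```

Call:
drive_tool(
  hand=-1,
  moves=[
    {"delta_pos": [0, 0, 0], "rotation": [0, 0, 0]},
    {"delta_pos": [0, 0, 0], "rotation": [0, 0, 0]},
    {"delta_pos": [0, 0, 0], "rotation": [0, 0, 0]},
    {"delta_pos": [0, 0, 0], "rotation": [0, 0, 0]},
    {"delta_pos": [0, 0, 0], "rotation": [0, 0, 0]},
  ],
)

```text
time: 4.85
ee_pos: [0.6139, -0.0332, 0.0622]
eef_rot: [0.75, 0.661, -0.001, -0.001]
force: [-8.5, 1.5, 1.7]
gripper_width: 0.338
```

Call:
drive_tool(
  moves=[
    {"delta_pos": [0, 0, 0], "rotation": [0, 0, 0]},
    {"delta_pos": [0, 0, 0], "rotation": [0, 0, 0]},
    {"delta_pos": [0, 0, 0], "rotation": [0, 0, 0]},
  ],
)

```text
time: 5.15
ee_pos: [0.6139, -0.0333, 0.0622]
eef_rot: [0.75, 0.661, -0.001, -0.001]
force: [-7.9, 1.8, 1.6]
gripper_width: 0.336
```

Run:
```python
from h import *
go([.6153,-.0332,.061],-7)
```

```text
t 5.2 tcp [ 0.6139 -0.0333  0.0622] yaw -7.26 tilt 0.17 F [-7.9  1.8  1.6] grip 0.336 q7 0.05
 shift now-axes/40mm [0.006 0.034 0.03 ]  turn z/6deg -0.043  shift after turn [0.006 0.034 0.03 ]
```

Call:
drive_tool(
  moves=[
    {"delta_pos": [-0.15, 0, 0], "rotation": [0, 0, 0]},
    {"delta_pos": [-0.2, 0, 0], "rotation": [0, 0, 0]},
    {"delta_pos": [-0.25, 0, 0], "rotation": [0, 0, 0]},
    {"delta_pos": [-0.2, 0, 0], "rotation": [0, 0, 0]},
    {"delta_pos": [-0.1, 0, 0], "rotation": [0, 0, 0]},
  ],
)

```text
time: 5.65
ee_pos: [0.6091, -0.0696, 0.0622]
eef_rot: [0.751, 0.661, -0.001, -0.001]
force: [-8.1, 1.8, 1.7]
gripper_width: 0.34
```

Call:
drive_tool(
  moves=[
    {"delta_pos": [-0.05, 0, 0], "rotation": [0, 0, 0]},
    {"delta_pos": [-0.05, 0, 0], "rotation": [0, 0, 0]},
    {"delta_pos": [-0.05, 0, 0], "rotation": [0, 0, 0]},
    {"delta_pos": [0, 0, 0], "rotation": [0, 0, 0]},
  ],
)

```text
time: 6.05
ee_pos: [0.6084, -0.0751, 0.0622]
eef_rot: [0.751, 0.661, -0.001, -0.002]
force: [-8.1, 1.5, 2.3]
gripper_width: 0.34
```

Call:
drive_tool(
  moves=[
    {"delta_pos": [-0.1, 0, 0], "rotation": [0, 0, 0]},
    {"delta_pos": [-0.1, 0, 0], "rotation": [0, 0, 0]},
    {"delta_pos": [0, 0, 0], "rotation": [0, 0, 0]},
  ],
)

```text
time: 6.35
ee_pos: [0.6073, -0.0835, 0.0622]
eef_rot: [0.751, 0.661, -0.001, -0.001]
force: [-9.8, 0.3, 1.5]
gripper_width: 0.341
```

Call:
drive_tool(
  moves=[
    {"delta_pos": [-0.1, 0, 0], "rotation": [0, 0, 0]},
    {"delta_pos": [-0.1, 0, 0], "rotation": [0, 0, 0]},
    {"delta_pos": [0, 0, 0], "rotation": [0, 0, 0]},
  ],
)

```text
time: 6.65
ee_pos: [0.6063, -0.0915, 0.0622]
eef_rot: [0.751, 0.661, -0.001, -0.001]
force: [-8.9, 0.5, 2.8]
gripper_width: 0.342
```

Call:
drive_tool(
  moves=[
    {"delta_pos": [-0.1, 0, 0], "rotation": [0, 0, 0]},
    {"delta_pos": [-0.1, 0, 0], "rotation": [0, 0, 0]},
    {"delta_pos": [0, 0, 0], "rotation": [0, 0, 0]},
  ],
)

```text
time: 6.95
ee_pos: [0.606, -0.0934, 0.0621]
eef_rot: [0.75, 0.662, 0.001, -0.004]
force: [-8.5, 14.5, 4.4]
gripper_width: 0.337
```

Run:
```python
from h import *
w=cap('wrist'); cap('scene')
cv2.imwrite('pics/w2.png',cv2.convertScaleAbs(w['image'][:,:,::-1],alpha=1.2))
go([.6153,-.0332,.061],-7)
```

```text
t 7.0 tcp [ 0.606  -0.0933  0.0621] yaw -7.09 tilt 0.45 F [-7.3 14.8  4.3] grip 0.337 q7 0.14
 shift now-axes/40mm [1.52  0.044 0.039]  turn z/6deg -0.015  shift after turn [1.52  0.046 0.039]
```

View pics/w2.png

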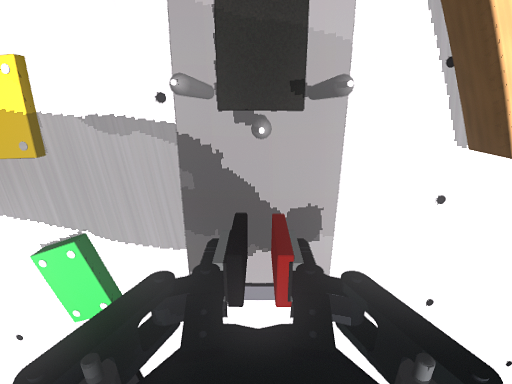

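Call:
drive_tool(
  hand=0.5,
  moves=[
    {"delta_pos": [0, 0, 0], "rotation": [0, 0, 0]},
    {"delta_pos": [0, 0, 0], "rotation": [0, 0, 0]},
    {"delta_pos": [0, 0, 0], "rotation": [0, 0, 0]},
    {"delta_pos": [0, 0, 0], "rotation": [0, 0, 0]},
    {"delta_pos": [0, 0, 0], "rotation": [0, 0, 0]},
  ],
)

```text
time: 7.55
ee_pos: [0.6074, -0.0992, 0.0615]
eef_rot: [0.75, 0.662, -0.0, 0.0]
force: [0.1, 0.8, -0.1]
gripper_width: 0.748
```

Call:
drive_tool(
  moves=[
    {"delta_pos": [0, 0, -0.8], "rotation": [0, 0, 0]},
    {"delta_pos": [0, 0, -0.8], "rotation": [0, 0, 0]},
    {"delta_pos": [0, 0, -0.8], "rotation": [0, 0, 0]},
    {"delta_pos": [0, 0, -0.8], "rotation": [0, 0, 0]},
    {"delta_pos": [0, 0, -0.8], "rotation": [0, 0, 0]},
  ],
)

```text
time: 8.05
ee_pos: [0.6072, -0.0991, 0.2227]
eef_rot: [0.75, 0.662, -0.0, -0.0]
force: [-0.0, -0.3, 0.4]
gripper_width: 0.753
```

Call:
drive_tool(
  moves=[
    {"delta_pos": [0, 0, 0], "rotation": [0, 0, 0]},
    {"delta_pos": [0, 0, 0], "rotation": [0, 0, 0]},
  ],
)

```text
time: 8.25
ee_pos: [0.6076, -0.0991, 0.2219]
eef_rot: [0.75, 0.662, 0.0, 0.0]
force: [-0.2, 0.1, -0.3]
gripper_width: 0.751
```

Run:
```python
from h import *
w=cap('wrist')
for col,z in (('green',.016),('yellow',.01),('red',.085)):
  for o in blobs(w,col,z): print(o)
go([.4497,-.131,.16],12)
im=w['image'][0:200,150:350,::-1]
cv2.imwrite('pics/w3.png',cv2.convertScaleAbs(cv2.resize(im,(800,800),interpolation=cv2.INTER_CUBIC)[:600],alpha=1.8))
```

```text
('green', array([145.7, 205.5]), array([ 0.4498, -0.1309]), 0.0454, 0.0714, 12.3, 1473)
('yellow', array([109.7,  99.6]), array([0.4369, 0.0099]), 0.0485, 0.0704, -6.4, 2045)
('red', array([275.5, 179.3]), array([ 0.6273, -0.0957]), 0.0084, 0.0303, -6.2, 192)
t 8.3 tcp [ 0.6071 -0.0988  0.2208] yaw -7.15 tilt 0.05 F [-0.1  0.3 -0.5] grip 0.751 q7 0.11
 shift now-axes/40mm [-1.288 -3.803  1.523]  turn z/6deg -3.192  shift after turn [ 0.031 -4.015  1.523]
```

View pics/w3.png

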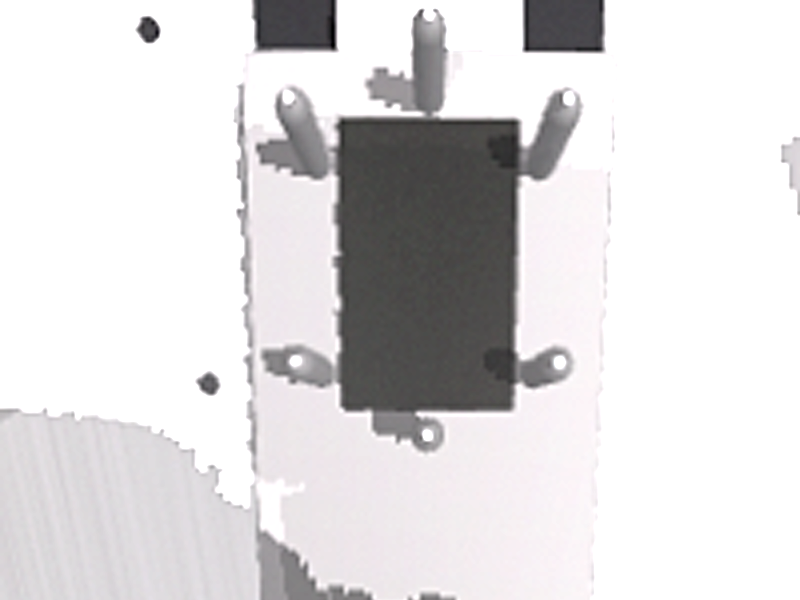

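Pad corners in the crop are (337,118), (519,119), (515,410) and (341,410). Pin tips are at (288,97), (567,97), (296,361), (559,362), (428,434) and (428,15).

Run:
```python
from h import *
w=load('wrist'); f=lambda L:(np.array(L,float)+.5)/4-.5+np.array([150,0])
P=pix2plane(w,f([(337,118),(519,119),(515,410),(341,410)]),.04)[:,:2]; print('pad',P.mean(0).round(4),np.linalg.norm(np.diff(P,axis=0),axis=1).round(4))
d=(P[0]-P[3]+P[1]-P[2]);print('yaw',np.degrees(np.arctan2(d[0],d[1])))
Q=pix2plane(w,f([(288,97),(567,97),(296,361),(559,362),(428,434),(428,15)]),.095)[:,:2]
print('pins',Q.mean(0).round(4),Q.round(4)); d=Q[5]-Q[4]; print(np.linalg.norm(d),np.degrees(np.arctan2(d[0],d[1])),np.linalg.norm(Q[1]-Q[0]))
d=Q[0]-Q[2]+Q[1]-Q[3]; print(np.degrees(np.arctan2(d[0],d[1])))
```

```text
pad [0.622  0.0201] [0.0476 0.0735 0.0486]
yaw 7.184282459809815
pins [0.6221 0.0205] [[ 0.5958  0.0512]
 [ 0.6551  0.0438]
 [ 0.589  -0.0025]
 [ 0.6483 -0.0102]
 [ 0.6168 -0.0222]
 [ 0.6275  0.063 ]]
0.08588413881897049 7.181525634213546 0.05985187081198442
7.184470452811814
```

Call:
drive_tool(
  moves=[
    {"delta_pos": [-0.2576, -0.76, 0], "rotation": [0, 0, 0]},
    {"delta_pos": [-0.2576, -0.76, 0], "rotation": [0, 0, 0]},
    {"delta_pos": [-0.2576, -0.76, 0], "rotation": [0, 0, 0]},
    {"delta_pos": [-0.2576, -0.76, 0], "rotation": [0, 0, 0]},
    {"delta_pos": [-0.2576, -0.76, 0], "rotation": [0, 0, 0]},
  ],
)

```text
time: 8.8
ee_pos: [0.4481, -0.131, 0.2198]
eef_rot: [0.75, 0.662, -0.001, -0.001]
force: [0.4, -0.1, 0.8]
gripper_width: 0.746
```

Call:
drive_tool(
  moves=[
    {"delta_pos": [0, 0, 0.5], "rotation": [0, 0, -1]},
    {"delta_pos": [0, 0, 0.5], "rotation": [0, 0, -1]},
    {"delta_pos": [0, 0, 0.5], "rotation": [0, 0, -1]},
    {"delta_pos": [0, 0, 0], "rotation": [0, 0, -0.2]},
    {"delta_pos": [0, 0, 0], "rotation": [0, 0, 0]},
  ],
)

```text
time: 9.3
ee_pos: [0.4497, -0.1311, 0.1607]
eef_rot: [0.63, 0.777, -0.001, -0.001]
force: [0.6, -1.1, 0.3]
gripper_width: 0.748
```

Run:
```python
from h import *
go([.4497,-.131,.016],12.2)
```

```text
t 9.3 tcp [ 0.4497 -0.1311  0.1607] yaw 11.93 tilt 0.15 F [ 0.6 -1.1  0.3] grip 0.748 q7 0.52
 shift now-axes/40mm [-2.000e-03  9.000e-03  3.617e+00]  turn z/6deg -0.045  shift after turn [-2.000e-03  9.000e-03  3.617e+00]
```

Call:
drive_tool(
  moves=[
    {"delta_pos": [0, 0, 0.9], "rotation": [0, 0, -0.04]},
    {"delta_pos": [0, 0, 0.9], "rotation": [0, 0, 0]},
    {"delta_pos": [0, 0, 0.8], "rotation": [0, 0, 0]},
    {"delta_pos": [0, 0, 0.6], "rotation": [0, 0, 0]},
    {"delta_pos": [0, 0, 0.38], "rotation": [0, 0, 0]},
  ],
)

```text
time: 9.8
ee_pos: [0.4504, -0.1311, 0.017]
eef_rot: [0.628, 0.778, -0.0, -0.0]
force: [-0.6, 0.5, -0.1]
gripper_width: 0.752
```

Call:
drive_tool(
  hand=-1,
  moves=[
    {"delta_pos": [0, 0, 0], "rotation": [0, 0, 0]},
    {"delta_pos": [0, 0, 0], "rotation": [0, 0, 0]},
    {"delta_pos": [0, 0, 0], "rotation": [0, 0, 0]},
    {"delta_pos": [0, 0, 0], "rotation": [0, 0, 0]},
    {"delta_pos": [0, 0, 0], "rotation": [0, 0, 0]},
  ],
)

```text
time: 10.3
ee_pos: [0.4509, -0.1312, 0.0188]
eef_rot: [0.627, 0.779, 0.0, 0.001]
force: [-0.4, 0.1, -1.0]
gripper_width: 0.496
```

Call:
drive_tool(
  moves=[
    {"delta_pos": [0, 0, 0], "rotation": [0, 0, 0]},
  ],
)

```text
time: 10.4
ee_pos: [0.4506, -0.1311, 0.0185]
eef_rot: [0.627, 0.779, 0.0, 0.0]
force: [-0.6, -0.1, -1.6]
gripper_width: 0.495
```

Call:
drive_tool(
  moves=[
    {"delta_pos": [0, 0, -0.8], "rotation": [0, 0, 0]},
    {"delta_pos": [0, 0, -0.8], "rotation": [0, 0, 0]},
    {"delta_pos": [0, 0, -0.8], "rotation": [0, 0, 0]},
    {"delta_pos": [0, 0, -0.8], "rotation": [0, 0, 0]},
    {"delta_pos": [0, 0, 0], "rotation": [0, 0, 0]},
  ],
)

```text
time: 10.9
ee_pos: [0.4523, -0.1318, 0.1498]
eef_rot: [0.627, 0.779, 0.002, 0.003]
force: [1.0, -0.4, -1.1]
gripper_width: 0.496
```

Run:
```python
from h import *
go([.622,.0203,.15],-7.18)
w=cap('wrist');cv2.imwrite('pics/w4.png',cv2.convertScaleAbs(w['image'][:,:,::-1],alpha=1.2))
```

```text
t 10.9 tcp [ 0.4523 -0.1318  0.1498] yaw 12.27 tilt 0.4 F [ 1.  -0.4 -1.1] grip 0.496 q7 0.53
 shift now-axes/40mm [2.813 4.953 0.019]  turn z/6deg 3.242  shift after turn [4.302 3.733 0.019]
```

View pics/w4.png

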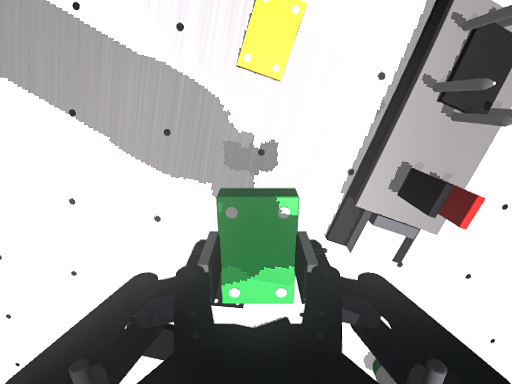

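The picture shows the green plate held level between the pads, long side along the tool. Carry it over.

Call:
drive_tool(
  moves=[
    {"delta_pos": [0, 0, 0], "rotation": [0, 0, 1]},
    {"delta_pos": [0, 0, 0], "rotation": [0, 0, 1]},
    {"delta_pos": [0, 0, 0], "rotation": [0, 0, 1]},
    {"delta_pos": [0, 0, 0], "rotation": [0, 0, 0.24]},
  ],
)

```text
time: 11.35
ee_pos: [0.4496, -0.1308, 0.145]
eef_rot: [0.751, 0.661, -0.001, -0.001]
force: [1.2, 0.6, -0.5]
gripper_width: 0.489
```

Call:
drive_tool(
  moves=[
    {"delta_pos": [0.72, 0.62, 0], "rotation": [0, 0, 0]},
    {"delta_pos": [0.72, 0.62, 0], "rotation": [0, 0, 0]},
    {"delta_pos": [0.72, 0.62, 0], "rotation": [0, 0, 0]},
    {"delta_pos": [0.72, 0.62, 0], "rotation": [0, 0, 0]},
    {"delta_pos": [0.72, 0.62, 0], "rotation": [0, 0, 0]},
  ],
)

```text
time: 11.85
ee_pos: [0.5918, -0.0024, 0.145]
eef_rot: [0.749, 0.662, -0.001, -0.001]
force: [0.1, -0.3, -0.8]
gripper_width: 0.492
```

Call:
drive_tool(
  moves=[
    {"delta_pos": [0.72, 0.62, 0], "rotation": [0, 0, 0]},
    {"delta_pos": [0, 0, 0], "rotation": [0, 0, 0]},
    {"delta_pos": [0, 0, 0], "rotation": [0, 0, 0]},
  ],
)

```text
time: 12.15
ee_pos: [0.6191, 0.0226, 0.1445]
eef_rot: [0.749, 0.663, -0.001, -0.001]
force: [0.2, -0.6, -1.2]
gripper_width: 0.496
```

Run:
```python
from h import *
go([.622,.0203,.0625],-7.18)
```

```text
t 12.2 tcp [0.6191 0.0226 0.1445] yaw -6.95 tilt 0.14 F [ 0.2 -0.6 -1.2] grip 0.496 q7 -0.05
 shift now-axes/40mm [-0.048  0.085  2.049]  turn z/6deg 0.038  shift after turn [-0.048  0.085  2.049]
```

Call:
drive_tool(
  moves=[
    {"delta_pos": [-0.05, 0.085, 0], "rotation": [0, 0, 0.04]},
    {"delta_pos": [0, 0, 0.3], "rotation": [0, 0, 0]},
    {"delta_pos": [0, 0, 0.5], "rotation": [0, 0, 0]},
    {"delta_pos": [0, 0, 0.5], "rotation": [0, 0, 0]},
    {"delta_pos": [0, 0, 0.4], "rotation": [0, 0, 0]},
  ],
)

```text
time: 12.65
ee_pos: [0.6215, 0.0184, 0.0764]
eef_rot: [0.752, 0.66, -0.001, -0.0]
force: [0.7, -0.3, -0.6]
gripper_width: 0.496
```

Call:
drive_tool(
  moves=[
    {"delta_pos": [0, 0, 0.2], "rotation": [0, 0, 0]},
    {"delta_pos": [0, 0, 0.15], "rotation": [0, 0, 0]},
    {"delta_pos": [0, 0, 0], "rotation": [0, 0, 0]},
  ],
)

```text
time: 12.95
ee_pos: [0.6222, 0.019, 0.0635]
eef_rot: [0.751, 0.66, -0.0, -0.0]
force: [-0.3, 0.1, -1.3]
gripper_width: 0.493
```

Call:
drive_tool(
  moves=[
    {"delta_pos": [0, 0, 0.05], "rotation": [0, 0, 0]},
    {"delta_pos": [0, 0, 0.05], "rotation": [0, 0, 0]},
    {"delta_pos": [0, 0, 0], "rotation": [0, 0, 0]},
  ],
)

```text
time: 13.25
ee_pos: [0.6228, 0.0195, 0.0603]
eef_rot: [0.751, 0.66, 0.0, 0.0]
force: [0.2, 0.7, -1.7]
gripper_width: 0.496
```

Call:
drive_tool(
  moves=[
    {"delta_pos": [0, 0, 0.05], "rotation": [0, 0, 0]},
    {"delta_pos": [0, 0, 0.05], "rotation": [0, 0, 0]},
    {"delta_pos": [0, 0, 0], "rotation": [0, 0, 0]},
  ],
)

```text
time: 13.55
ee_pos: [0.623, 0.0195, 0.0584]
eef_rot: [0.751, 0.66, 0.001, 0.0]
force: [-5.1, -0.3, 17.3]
gripper_width: 0.491
```

Call:
drive_tool(
  moves=[
    {"delta_pos": [0, 0, 0.05], "rotation": [0, 0, 0]},
    {"delta_pos": [0, 0, 0], "rotation": [0, 0, 0]},
  ],
)

```text
time: 13.75
ee_pos: [0.623, 0.0195, 0.0583]
eef_rot: [0.751, 0.66, 0.001, 0.0]
force: [-9.3, 0.8, 32.5]
gripper_width: 0.498
```

Call:
drive_tool(
  moves=[
    {"delta_pos": [0, 0, -0.08], "rotation": [0, 0, 0]},
    {"delta_pos": [0, 0, 0], "rotation": [0, 0, 0]},
  ],
)

```text
time: 13.95
ee_pos: [0.6232, 0.0195, 0.0584]
eef_rot: [0.751, 0.66, 0.001, 0.001]
force: [-3.9, 0.4, 15.2]
gripper_width: 0.495
```

Call:
drive_tool(
  hand=0.5,
  moves=[
    {"delta_pos": [0, 0, 0], "rotation": [0, 0, 0]},
    {"delta_pos": [0, 0, 0], "rotation": [0, 0, 0]},
    {"delta_pos": [0, 0, 0], "rotation": [0, 0, 0]},
    {"delta_pos": [0, 0, 0], "rotation": [0, 0, 0]},
  ],
)

```text
time: 14.35
ee_pos: [0.6225, 0.0195, 0.0569]
eef_rot: [0.751, 0.66, -0.0, -0.0]
force: [0.7, -0.0, 0.3]
gripper_width: 0.753
```

Call:
drive_tool(
  moves=[
    {"delta_pos": [0, 0, -0.5], "rotation": [0, 0, 0]},
    {"delta_pos": [0, 0, -1], "rotation": [0, 0, 0]},
    {"delta_pos": [0, 0, -1], "rotation": [0, 0, 0]},
    {"delta_pos": [0, 0, -1], "rotation": [0, 0, 0]},
    {"delta_pos": [0, 0, -1], "rotation": [0, 0, 0]},
  ],
)

```text
time: 14.85
ee_pos: [0.6223, 0.0194, 0.2388]
eef_rot: [0.751, 0.66, -0.0, -0.0]
force: [0.7, 0.8, 0.4]
gripper_width: 0.751
```

Run:
```python
from h import *
w=cap('wrist'); t=cap('top')
for o in blobs(w,'green',.056): print(o)
for c in (w,t):
  for col,z in (('blue',.012),('yellow',.01)):
    for o in blobs(c,col,z): print(o)
for o in blobs(t,'black',.008):
    if o[6]<280 and o[2][0]>.4 and o[2][0]<.5:print(o)
go([.4393,.2644,.16],-13.2)
```

```text
('green', array([258.3, 172.2]), array([0.6233, 0.0194]), 0.0446, 0.0713, -7.1, 2009)
('blue', array([82.1, 10. ]), array([0.436 , 0.2386]), 0.0244, 0.0501, 79.4, 779)
('blue', array([ 8.1, 15.6]), array([0.3347, 0.2544]), 0.0341, 0.0539, -63.5, 658)
('yellow', array([130. , 187.2]), array([0.4372, 0.0107]), 0.0484, 0.0721, -6.2, 1462)
('blue', array([159.7, 280.8]), array([0.3143, 0.2833]), 0.058, 0.0921, 25.7, 574)
('blue', array([167.9, 238.1]), array([0.4393, 0.2647]), 0.046, 0.0724, -13.2, 319)
('blue', array([118.6, 177.6]), array([0.6274, 0.4165]), 0.0589, 0.0948, -54.4, 512)
('black', array([341.8, 234.6]), array([ 0.4449, -0.2638]), 0.0432, 0.069, 6.3, 232)
t 14.9 tcp [0.6253 0.0191 0.2433] yaw -7.41 tilt 0.57 F [-0.6  0.1  0.2] grip 0.753 q7 -0.08
 shift now-axes/40mm [ 5.48  -5.422  2.038]  turn z/6deg 0.966  shift after turn [ 4.904 -5.948  2.038]
```

Call:
drive_tool(
  moves=[
    {"delta_pos": [0.78, -0.775, 0], "rotation": [0, 0, 0]},
    {"delta_pos": [0.78, -0.775, 0], "rotation": [0, 0, 0]},
    {"delta_pos": [0.78, -0.775, 0], "rotation": [0, 0, 0]},
    {"delta_pos": [0.78, -0.775, 0], "rotation": [0, 0, 0]},
    {"delta_pos": [0.78, -0.775, 0], "rotation": [0, 0, 0]},
  ],
)

```text
time: 15.45
ee_pos: [0.4875, 0.1952, 0.2366]
eef_rot: [0.751, 0.66, -0.0, -0.0]
force: [1.1, 1.3, -0.2]
gripper_width: 0.748
```

Call:
drive_tool(
  moves=[
    {"delta_pos": [0.78, -0.775, 0.5], "rotation": [0, 0, 0]},
    {"delta_pos": [0.78, -0.775, 0.5], "rotation": [0, 0, 0]},
    {"delta_pos": [0, 0, 0.5], "rotation": [0, 0, 0.97]},
    {"delta_pos": [0, 0, 0.5], "rotation": [0, 0, 0]},
    {"delta_pos": [0, 0, 0], "rotation": [0, 0, 0]},
  ],
)

```text
time: 15.95
ee_pos: [0.4336, 0.2635, 0.1547]
eef_rot: [0.783, 0.622, -0.003, -0.0]
force: [-0.0, 0.7, 1.0]
gripper_width: 0.746
```

Run:
```python
from h import *
w=cap('wrist')
for o in blobs(w,'blue',.012): print(o)
go([.4395,.2647,.016],-13.2)
```

```text
('blue', array([262.6, 178.5]), array([0.4392, 0.2653]), 0.0446, 0.0697, -13.0, 2581)
('blue', array([410.1,  11.2]), array([0.605 , 0.3844]), 0.0347, 0.0734, 79.6, 1696)
t 16.0 tcp [0.4346 0.2635 0.1561] yaw -13.18 tilt 0.19 F [-0.8 -0.  -0.6] grip 0.751 q7 -0.69
 shift now-axes/40mm [0.066 0.119 3.503]  turn z/6deg 0.004  shift after turn [0.066 0.119 3.503]
```

Call:
drive_tool(
  moves=[
    {"delta_pos": [0.075, 0.115, 0.8], "rotation": [0, 0, 0]},
    {"delta_pos": [0, 0, 0.9], "rotation": [0, 0, 0]},
    {"delta_pos": [0, 0, 0.8], "rotation": [0, 0, 0]},
    {"delta_pos": [0, 0, 0.6], "rotation": [0, 0, 0]},
    {"delta_pos": [0, 0, 0.37], "rotation": [0, 0, 0]},
  ],
)

```text
time: 16.5
ee_pos: [0.441, 0.2654, 0.0175]
eef_rot: [0.784, 0.621, -0.0, -0.0]
force: [0.5, 0.2, 1.0]
gripper_width: 0.748
```

Call:
drive_tool(
  hand=-1,
  moves=[
    {"delta_pos": [0, 0, 0], "rotation": [0, 0, 0]},
    {"delta_pos": [0, 0, 0], "rotation": [0, 0, 0]},
    {"delta_pos": [0, 0, 0], "rotation": [0, 0, 0]},
    {"delta_pos": [0, 0, 0], "rotation": [0, 0, 0]},
    {"delta_pos": [0, 0, 0], "rotation": [0, 0, 0]},
  ],
)

```text
time: 17.0
ee_pos: [0.4411, 0.2661, 0.0192]
eef_rot: [0.784, 0.621, 0.001, 0.0]
force: [1.2, -0.2, -1.4]
gripper_width: 0.49
```

Call:
drive_tool(
  moves=[
    {"delta_pos": [0, 0, 0], "rotation": [0, 0, 0]},
  ],
)

```text
time: 17.1
ee_pos: [0.441, 0.2661, 0.019]
eef_rot: [0.784, 0.621, 0.001, 0.0]
force: [-0.8, -0.2, 4.2]
gripper_width: 0.487
```

Call:
drive_tool(
  moves=[
    {"delta_pos": [0, 0, -0.8], "rotation": [0, 0, 0]},
    {"delta_pos": [0, 0, -0.8], "rotation": [0, 0, 0]},
    {"delta_pos": [0, 0, -0.8], "rotation": [0, 0, 0]},
    {"delta_pos": [0, 0, -0.8], "rotation": [0, 0, 0]},
    {"delta_pos": [0, 0, -0.2], "rotation": [0, 0, 0]},
  ],
)

```text
time: 17.6
ee_pos: [0.442, 0.2665, 0.1578]
eef_rot: [0.784, 0.621, 0.003, 0.0]
force: [0.8, 0.3, -2.6]
gripper_width: 0.486
```

Run:
```python
from h import *
w=cap('wrist'); s=ctrl.state()
for o in blobs(w,'blue',s['ee_pos'][2]-.0175+.012): print(o)
go([.6222,.0200,.155],-7.18)
```

```text
('blue', array([399.6,  13.5]), array([0.5328, 0.3656]), 0.0204, 0.0403, 79.5, 2259)
t 17.6 tcp [0.4418 0.2665 0.1574] yaw -13.21 tilt 0.28 F [-0.4 -0.1  0.2] grip 0.488 q7 -0.68
 shift now-axes/40mm [-4.97   5.797  0.06 ]  turn z/6deg -1.004  shift after turn [-5.551  5.244  0.06 ]
```

Call:
drive_tool(
  moves=[
    {"delta_pos": [0, 0, 0], "rotation": [0, 0, -1]},
    {"delta_pos": [-0.79, 0.75, 0], "rotation": [0, 0, 0]},
    {"delta_pos": [-0.79, 0.75, 0], "rotation": [0, 0, 0]},
    {"delta_pos": [-0.79, 0.75, 0], "rotation": [0, 0, 0]},
    {"delta_pos": [-0.79, 0.75, 0], "rotation": [0, 0, 0]},
  ],
)

```text
time: 18.15
ee_pos: [0.5439, 0.124, 0.153]
eef_rot: [0.75, 0.662, -0.001, -0.001]
force: [1.0, 1.2, -1.0]
gripper_width: 0.489
```

Call:
drive_tool(
  moves=[
    {"delta_pos": [-0.79, 0.75, 0], "rotation": [0, 0, 0]},
    {"delta_pos": [-0.79, 0.75, 0], "rotation": [0, 0, 0]},
    {"delta_pos": [-0.79, 0.75, 0], "rotation": [0, 0, 0]},
    {"delta_pos": [0, 0, 0], "rotation": [0, 0, 0]},
    {"delta_pos": [0, 0, 0], "rotation": [0, 0, 0]},
  ],
)

```text
time: 18.65
ee_pos: [0.6207, 0.0188, 0.1525]
eef_rot: [0.751, 0.66, -0.001, -0.001]
force: [-0.7, 0.8, -1.0]
gripper_width: 0.488
```

Run:
```python
from h import *
go([.6224,.0208,.078],-7.18)
w=cap('wrist'); s=ctrl.state(); z=s['ee_pos'][2]-.0185+.012
for o in blobs(w,'blue',z,amax=20000): print(o)
```

```text
t 18.6 tcp [0.6207 0.0188 0.1525] yaw -7.35 tilt 0.16 F [-0.7  0.8 -1. ] grip 0.488 q7 -0.08
 shift now-axes/40mm [0.057 0.041 1.862]  turn z/6deg -0.029  shift after turn [0.056 0.042 1.862]
('blue', array([257.4, 243.8]), array([0.621 , 0.0193]), 0.0438, 0.0732, -7.5, 8104)
```

Call:
drive_tool(
  moves=[
    {"delta_pos": [0.035, 0.035, 0], "rotation": [0, 0, -0.03]},
    {"delta_pos": [0, 0, 0.3], "rotation": [0, 0, 0]},
    {"delta_pos": [0, 0, 0.5], "rotation": [0, 0, 0]},
    {"delta_pos": [0, 0, 0.5], "rotation": [0, 0, 0]},
    {"delta_pos": [0, 0, 0.35], "rotation": [0, 0, 0]},
  ],
)

```text
time: 19.2
ee_pos: [0.6217, 0.0225, 0.0865]
eef_rot: [0.749, 0.663, -0.001, -0.001]
force: [0.5, -0.4, -1.3]
gripper_width: 0.486
```

Call:
drive_tool(
  moves=[
    {"delta_pos": [0, 0, 0.15], "rotation": [0, 0, 0]},
    {"delta_pos": [0, 0, 0.05], "rotation": [0, 0, 0]},
    {"delta_pos": [0, 0, 0], "rotation": [0, 0, 0]},
  ],
)

```text
time: 19.5
ee_pos: [0.623, 0.0214, 0.0807]
eef_rot: [0.749, 0.663, 0.0, 0.0]
force: [0.4, -0.6, -0.6]
gripper_width: 0.486
```

Call:
drive_tool(
  moves=[
    {"delta_pos": [0, 0, 0.05], "rotation": [0, 0, 0]},
    {"delta_pos": [0, 0, 0], "rotation": [0, 0, 0]},
  ],
)

```text
time: 19.7
ee_pos: [0.6231, 0.0212, 0.079]
eef_rot: [0.749, 0.662, 0.0, 0.0]
force: [-0.2, -0.1, -0.3]
gripper_width: 0.487
```

Call:
drive_tool(
  moves=[
    {"delta_pos": [0, 0, 0.05], "rotation": [0, 0, 0]},
    {"delta_pos": [0, 0, 0.05], "rotation": [0, 0, 0]},
    {"delta_pos": [0, 0, 0], "rotation": [0, 0, 0]},
  ],
)

```text
time: 20.0
ee_pos: [0.623, 0.0212, 0.0751]
eef_rot: [0.749, 0.662, 0.0, 0.0]
force: [-1.4, -0.3, 4.5]
gripper_width: 0.485
```

Call:
drive_tool(
  moves=[
    {"delta_pos": [0, 0, 0.025], "rotation": [0, 0, 0]},
    {"delta_pos": [0, 0, 0], "rotation": [0, 0, 0]},
  ],
)

```text
time: 20.2
ee_pos: [0.6231, 0.0212, 0.075]
eef_rot: [0.749, 0.662, 0.001, 0.0]
force: [-3.4, 0.5, 12.5]
gripper_width: 0.491
```

Call:
drive_tool(
  moves=[
    {"delta_pos": [0, 0, 0.025], "rotation": [0, 0, 0]},
    {"delta_pos": [0, 0, 0], "rotation": [0, 0, 0]},
  ],
)

```text
time: 20.4
ee_pos: [0.6231, 0.0212, 0.0749]
eef_rot: [0.749, 0.662, 0.001, 0.0]
force: [-6.2, 0.7, 20.8]
gripper_width: 0.485
```

Call:
drive_tool(
  moves=[
    {"delta_pos": [0, 0, -0.06], "rotation": [0, 0, 0]},
    {"delta_pos": [0, 0, 0], "rotation": [0, 0, 0]},
  ],
)

```text
time: 20.6
ee_pos: [0.623, 0.0212, 0.0752]
eef_rot: [0.749, 0.662, 0.0, 0.0]
force: [0.8, 0.0, -0.5]
gripper_width: 0.49
```

Call:
drive_tool(
  hand=0.5,
  moves=[
    {"delta_pos": [0, 0, 0], "rotation": [0, 0, 0]},
    {"delta_pos": [0, 0, 0], "rotation": [0, 0, 0]},
    {"delta_pos": [0, 0, 0], "rotation": [0, 0, 0]},
    {"delta_pos": [0, 0, 0], "rotation": [0, 0, 0]},
  ],
)

```text
time: 21.0
ee_pos: [0.6228, 0.0212, 0.0747]
eef_rot: [0.749, 0.662, -0.0, -0.0]
force: [0.0, 0.8, -0.0]
gripper_width: 0.75
```

Call:
drive_tool(
  moves=[
    {"delta_pos": [0, 0, -0.5], "rotation": [0, 0, 0]},
    {"delta_pos": [0, 0, -1], "rotation": [0, 0, 0]},
    {"delta_pos": [0, 0, -1], "rotation": [0, 0, 0]},
    {"delta_pos": [0, 0, -1], "rotation": [0, 0, 0]},
    {"delta_pos": [0, 0, -0.6], "rotation": [0, 0, 0]},
  ],
)

```text
time: 21.5
ee_pos: [0.6237, 0.0211, 0.2423]
eef_rot: [0.749, 0.662, 0.001, 0.001]
force: [0.5, -0.5, -0.9]
gripper_width: 0.748
```

Run:
```python
from h import *
w=cap('wrist'); t=cap('top')
for o in blobs(w,'blue',.068): print(o)
for c in (w,t):
  for o in blobs(c,'yellow',.01): print(o)
for o in blobs(t,'black',.008):
    if o[6]<280 and o[2][0]>.4 and o[2][0]<.5:print(o)
go([.437,.0105,.155],-6.2)
```

```text
('blue', array([256.1, 175. ]), array([0.6228, 0.0204]), 0.0448, 0.0712, -7.4, 2134)
('blue', array([ 9. , 15.7]), array([0.3881, 0.224 ]), 0.033, 0.0418, -18.8, 695)
('yellow', array([129.4, 186.8]), array([0.4373, 0.0111]), 0.0483, 0.0713, -6.2, 1436)
('black', array([341.7, 234.5]), array([ 0.4452, -0.2636]), 0.0431, 0.0687, 4.8, 231)
t 21.6 tcp [0.6247 0.021  0.2431] yaw -7.04 tilt 0.41 F [-0.1  0.2 -0.6] grip 0.749 q7 -0.09
 shift now-axes/40mm [-0.839 -4.64   2.169]  turn z/6deg -0.139  shift after turn [-0.771 -4.652  2.169]
```

Call:
drive_tool(
  moves=[
    {"delta_pos": [-0.17, -0.93, 0], "rotation": [0, 0, 0]},
    {"delta_pos": [-0.17, -0.93, 0], "rotation": [0, 0, 0]},
    {"delta_pos": [-0.17, -0.93, 0.2], "rotation": [0, 0, 0]},
    {"delta_pos": [-0.17, -0.93, 0.7], "rotation": [0, 0, 0]},
    {"delta_pos": [-0.17, -0.93, 0.7], "rotation": [0, 0, 0]},
  ],
)

```text
time: 22.1
ee_pos: [0.4324, 0.0102, 0.1741]
eef_rot: [0.749, 0.663, 0.0, 0.0]
force: [0.6, 0.3, -1.6]
gripper_width: 0.752
```

Call:
drive_tool(
  moves=[
    {"delta_pos": [0, 0, 0.5], "rotation": [0, 0, -0.14]},
    {"delta_pos": [0, 0, 0], "rotation": [0, 0, 0]},
    {"delta_pos": [0, 0, 0], "rotation": [0, 0, 0]},
  ],
)

```text
time: 22.4
ee_pos: [0.4347, 0.0103, 0.155]
eef_rot: [0.744, 0.668, -0.0, 0.0]
force: [-0.2, 0.5, 1.1]
gripper_width: 0.749
```

Run:
```python
from h import *
w=cap('wrist')
for o in blobs(w,'yellow',.01): print(o); p=o
go([*p[2],.016],p[5])
```

```text
('yellow', array([257.5, 180.9]), array([0.435 , 0.0104]), 0.0446, 0.0695, -6.2, 2515)
t 22.4 tcp [0.4354 0.0103 0.1555] yaw -6.21 tilt 0.07 F [ 0.1 -0.2  0. ] grip 0.749 q7 -0.07
 shift now-axes/40mm [ 2.000e-03 -1.400e-02  3.486e+00]  turn z/6deg -0.001  shift after turn [ 2.000e-03 -1.400e-02  3.486e+00]
```

Call:
drive_tool(
  moves=[
    {"delta_pos": [0, 0, 0.85], "rotation": [0, 0, 0]},
    {"delta_pos": [0, 0, 0.9], "rotation": [0, 0, 0]},
    {"delta_pos": [0, 0, 0.8], "rotation": [0, 0, 0]},
    {"delta_pos": [0, 0, 0.6], "rotation": [0, 0, 0]},
    {"delta_pos": [0, 0, 0.38], "rotation": [0, 0, 0]},
  ],
)

```text
time: 22.95
ee_pos: [0.4354, 0.0104, 0.0125]
eef_rot: [0.744, 0.668, 0.0, 0.0]
force: [0.6, 0.7, 0.2]
gripper_width: 0.749
```

Call:
drive_tool(
  hand=-1,
  moves=[
    {"delta_pos": [0, 0, 0], "rotation": [0, 0, 0]},
    {"delta_pos": [0, 0, 0], "rotation": [0, 0, 0]},
    {"delta_pos": [0, 0, 0], "rotation": [0, 0, 0]},
    {"delta_pos": [0, 0, 0], "rotation": [0, 0, 0]},
    {"delta_pos": [0, 0, 0], "rotation": [0, 0, 0]},
  ],
)

```text
time: 23.45
ee_pos: [0.4347, 0.0103, 0.0144]
eef_rot: [0.744, 0.668, 0.001, 0.0]
force: [-0.2, 0.0, -0.4]
gripper_width: 0.491
```

Call:
drive_tool(
  moves=[
    {"delta_pos": [0, 0, 0], "rotation": [0, 0, 0]},
  ],
)

```text
time: 23.55
ee_pos: [0.4344, 0.0103, 0.0141]
eef_rot: [0.744, 0.668, 0.0, 0.0]
force: [-0.5, -0.0, -0.7]
gripper_width: 0.492
```

Call:
drive_tool(
  moves=[
    {"delta_pos": [0, 0, -0.8], "rotation": [0, 0, 0]},
    {"delta_pos": [0, 0, -0.9], "rotation": [0, 0, 0]},
    {"delta_pos": [0, 0, -0.9], "rotation": [0, 0, 0]},
    {"delta_pos": [0, 0, -0.8], "rotation": [0, 0, 0]},
    {"delta_pos": [0, 0, -0.2], "rotation": [0, 0, 0]},
  ],
)

```text
time: 24.05
ee_pos: [0.4354, 0.0102, 0.1608]
eef_rot: [0.744, 0.668, 0.002, 0.002]
force: [0.5, -0.7, -1.1]
gripper_width: 0.495
```

Run:
```python
from h import *
w=cap('wrist'); s=ctrl.state()
for o in blobs(w,'yellow',s['ee_pos'][2]-.0175+.01,amax=20000): print(o)
go([.6222,.0202,.16],-7.18)
```

```text
('yellow', array([259. , 242.5]), array([0.4355, 0.009 ]), 0.0453, 0.0743, -6.2, 8351)
t 24.1 tcp [0.4353 0.0103 0.1603] yaw -6.18 tilt 0.29 F [ 0.3 -0.3 -0.4] grip 0.49 q7 -0.07
 shift now-axes/40mm [0.749 4.618 0.032]  turn z/6deg 0.166  shift after turn [0.829 4.605 0.032]
```

Call:
drive_tool(
  moves=[
    {"delta_pos": [0.14, 0.77, 0], "rotation": [0, 0, 0]},
    {"delta_pos": [0.14, 0.77, 0], "rotation": [0, 0, 0]},
    {"delta_pos": [0.14, 0.77, 0], "rotation": [0, 0, 0]},
    {"delta_pos": [0.14, 0.77, 0], "rotation": [0, 0, 0]},
    {"delta_pos": [0.14, 0.77, 0], "rotation": [0, 0, 0]},
  ],
)

```text
time: 24.6
ee_pos: [0.5906, 0.0217, 0.1557]
eef_rot: [0.744, 0.668, -0.001, -0.001]
force: [0.1, -0.4, -0.3]
gripper_width: 0.495
```

Call:
drive_tool(
  moves=[
    {"delta_pos": [0.05, 0.77, 0], "rotation": [0, 0, 0.17]},
    {"delta_pos": [0, 0, 0], "rotation": [0, 0, 0]},
    {"delta_pos": [0, 0, 0], "rotation": [0, 0, 0]},
  ],
)

```text
time: 24.9
ee_pos: [0.6201, 0.02, 0.1554]
eef_rot: [0.75, 0.661, -0.001, -0.001]
force: [-0.0, -0.2, -1.1]
gripper_width: 0.496
```

Run:
```python
from h import *
go([.6223,.0203,.0822],-7.18)
w=cap('wrist'); s=ctrl.state(); z=s['ee_pos'][2]-.0142+.01
for o in blobs(w,'yellow',z,amax=20000): print(o)
```

```text
t 24.9 tcp [0.6201 0.02   0.1554] yaw -7.21 tilt 0.2 F [-0.  -0.2 -1.1] grip 0.496 q7 -0.07
 shift now-axes/40mm [0.015 0.06  1.83 ]  turn z/6deg -0.005  shift after turn [0.015 0.06  1.83 ]
('yellow', array([257.3, 245.1]), array([0.6204, 0.021 ]), 0.0442, 0.0727, -7.1, 8411)
```

Call:
drive_tool(
  moves=[
    {"delta_pos": [-0.01, 0.05, 0], "rotation": [0, 0, 0]},
    {"delta_pos": [0, 0, 0.3], "rotation": [0, 0, 0]},
    {"delta_pos": [0, 0, 0.5], "rotation": [0, 0, 0]},
    {"delta_pos": [0, 0, 0.5], "rotation": [0, 0, 0]},
    {"delta_pos": [0, 0, 0.35], "rotation": [0, 0, 0]},
  ],
)

```text
time: 25.45
ee_pos: [0.6217, 0.0196, 0.0899]
eef_rot: [0.75, 0.661, -0.001, -0.001]
force: [-0.5, -0.3, -1.1]
gripper_width: 0.499
```

Call:
drive_tool(
  moves=[
    {"delta_pos": [0, 0, 0.1], "rotation": [0, 0, 0]},
    {"delta_pos": [0, 0, 0.05], "rotation": [0, 0, 0]},
    {"delta_pos": [0, 0, 0], "rotation": [0, 0, 0]},
  ],
)

```text
time: 25.75
ee_pos: [0.6232, 0.0194, 0.086]
eef_rot: [0.75, 0.661, 0.0, 0.0]
force: [0.3, 0.7, -0.2]
gripper_width: 0.494
```

Call:
drive_tool(
  moves=[
    {"delta_pos": [0, 0, 0.05], "rotation": [0, 0, 0]},
    {"delta_pos": [0, 0, 0.02], "rotation": [0, 0, 0]},
    {"delta_pos": [0, 0, 0], "rotation": [0, 0, 0]},
  ],
)

```text
time: 26.05
ee_pos: [0.6231, 0.0195, 0.0832]
eef_rot: [0.75, 0.661, 0.0, 0.0]
force: [0.2, 0.2, -0.4]
gripper_width: 0.493
```

Call:
drive_tool(
  moves=[
    {"delta_pos": [0, 0, 0.05], "rotation": [0, 0, 0]},
    {"delta_pos": [0, 0, 0.02], "rotation": [0, 0, 0]},
    {"delta_pos": [0, 0, 0], "rotation": [0, 0, 0]},
  ],
)

```text
time: 26.35
ee_pos: [0.6233, 0.0195, 0.0819]
eef_rot: [0.75, 0.661, 0.001, 0.0]
force: [-3.8, 0.3, 13.3]
gripper_width: 0.492
```

Call:
drive_tool(
  moves=[
    {"delta_pos": [0, 0, 0.025], "rotation": [0, 0, 0]},
    {"delta_pos": [0, 0, 0], "rotation": [0, 0, 0]},
  ],
)

```text
time: 26.55
ee_pos: [0.6233, 0.0195, 0.0818]
eef_rot: [0.75, 0.661, 0.001, 0.0]
force: [-6.1, 1.1, 20.6]
gripper_width: 0.493
```

Call:
drive_tool(
  moves=[
    {"delta_pos": [0, 0, 0.02], "rotation": [0, 0, 0]},
    {"delta_pos": [0, 0, 0], "rotation": [0, 0, 0]},
  ],
)

```text
time: 26.75
ee_pos: [0.6233, 0.0195, 0.0818]
eef_rot: [0.75, 0.661, 0.001, 0.0]
force: [-7.6, -0.5, 26.6]
gripper_width: 0.491
```

Call:
drive_tool(
  moves=[
    {"delta_pos": [0, 0, -0.08], "rotation": [0, 0, 0]},
    {"delta_pos": [0, 0, 0], "rotation": [0, 0, 0]},
  ],
)

```text
time: 26.95
ee_pos: [0.6233, 0.0195, 0.0822]
eef_rot: [0.75, 0.661, 0.001, 0.0]
force: [1.3, -0.1, -0.6]
gripper_width: 0.491
```

Call:
drive_tool(
  hand=0.5,
  moves=[
    {"delta_pos": [0, 0, 0], "rotation": [0, 0, 0]},
    {"delta_pos": [0, 0, 0], "rotation": [0, 0, 0]},
    {"delta_pos": [0, 0, 0], "rotation": [0, 0, 0]},
    {"delta_pos": [0, 0, 0], "rotation": [0, 0, 0]},
  ],
)

```text
time: 27.35
ee_pos: [0.6229, 0.0195, 0.0812]
eef_rot: [0.75, 0.661, -0.0, -0.0]
force: [0.3, -0.1, -0.1]
gripper_width: 0.752
```

Call:
drive_tool(
  moves=[
    {"delta_pos": [0, 0, -0.5], "rotation": [0, 0, 0]},
    {"delta_pos": [0, 0, -1], "rotation": [0, 0, 0]},
    {"delta_pos": [0, 0, -1], "rotation": [0, 0, 0]},
    {"delta_pos": [0, 0, -1], "rotation": [0, 0, 0]},
    {"delta_pos": [0, 0, -0.4], "rotation": [0, 0, 0]},
  ],
)

```text
time: 27.85
ee_pos: [0.6244, 0.0193, 0.2418]
eef_rot: [0.75, 0.661, 0.002, 0.002]
force: [-0.3, 0.0, -1.0]
gripper_width: 0.75
```

Run:
```python
from h import *
w=cap('wrist'); t=cap('top')
for o in blobs(w,'yellow',.078): print(o)
for o in blobs(t,'black',.008):
    if o[6]<700 and o[2][0]>.3 and o[2][0]<.6:print(o)
go([.445,-.2637,.155],4.5)
```

```text
('yellow', array([255.5, 176.4]), array([0.6233, 0.0197]), 0.0447, 0.07, -7.2, 2253)
('black', array([383.2, 258.5]), array([ 0.3719, -0.3803]), 0.061, 0.0918, 89.1, 546)
('black', array([341.8, 234.5]), array([ 0.4452, -0.2638]), 0.0431, 0.0683, 4.8, 229)
('black', array([371.1, 205.4]), array([ 0.535 , -0.3595]), 0.0585, 0.0976, 35.5, 455)
t 27.9 tcp [0.6243 0.0193 0.2405] yaw -7.21 tilt 0.32 F [ 0.5  0.3 -0.5] grip 0.748 q7 -0.08
 shift now-axes/40mm [-7.585 -3.57   2.112]  turn z/6deg -1.952  shift after turn [-6.702 -5.036  2.112]
```

Call:
drive_tool(
  moves=[
    {"delta_pos": [-0.84, -0.4, 0], "rotation": [0, 0, 0]},
    {"delta_pos": [-0.84, -0.4, 0], "rotation": [0, 0, 0]},
    {"delta_pos": [-0.84, -0.4, 0], "rotation": [0, 0, 0]},
    {"delta_pos": [-0.84, -0.4, 0], "rotation": [0, 0, 0]},
    {"delta_pos": [-0.84, -0.4, 0], "rotation": [0, 0, 0]},
  ],
)

```text
time: 28.45
ee_pos: [0.5209, -0.138, 0.2361]
eef_rot: [0.75, 0.661, -0.001, -0.001]
force: [1.5, -0.1, -0.7]
gripper_width: 0.749
```

Call:
drive_tool(
  moves=[
    {"delta_pos": [-0.84, -0.4, 0], "rotation": [0, 0, 0]},
    {"delta_pos": [-0.84, -0.4, 0], "rotation": [0, 0, 0]},
    {"delta_pos": [-0.84, -0.4, 0.4], "rotation": [0, 0, 0]},
    {"delta_pos": [-0.84, -0.4, 0.5], "rotation": [0, 0, 0]},
    {"delta_pos": [0, 0, 0.5], "rotation": [0, 0, -1]},
  ],
)

```text
time: 28.95
ee_pos: [0.4381, -0.2671, 0.1801]
eef_rot: [0.717, 0.697, -0.002, -0.0]
force: [-0.0, -0.6, 0.1]
gripper_width: 0.748
```

Call:
drive_tool(
  moves=[
    {"delta_pos": [0, 0, 0.5], "rotation": [0, 0, -0.95]},
    {"delta_pos": [0, 0, 0], "rotation": [0, 0, 0]},
    {"delta_pos": [0, 0, 0], "rotation": [0, 0, 0]},
  ],
)

```text
time: 29.25
ee_pos: [0.4417, -0.2622, 0.1609]
eef_rot: [0.68, 0.733, -0.0, -0.001]
force: [-0.2, 0.3, 0.4]
gripper_width: 0.753
```

Run:
```python
from h import *
w=cap('wrist')
cv2.imwrite('pics/w5.png',cv2.convertScaleAbs(w['image'][:,:,::-1],alpha=1.2))
for o in blobs(w,'black',.008,amin=500,amax=9000): print(o)
go([.4452,-.2638,.0155],4.8)
```

```text
('black', array([477.9, 294.9]), array([ 0.7522, -0.4002]), 0.0441, 0.059, -34.7, 519)
('black', array([259.1, 164.2]), array([ 0.4423, -0.2432]), 0.0282, 0.0441, -83.2, 926)
('black', array([465.4,  14. ]), array([ 0.6323, -0.0807]), 0.0311, 0.0595, -81.5, 1391)
('black', array([411.1,  76. ]), array([ 0.607 , -0.1344]), 0.1104, 0.117, 82.4, 2143)
t 29.3 tcp [ 0.4422 -0.2624  0.1616] yaw 4.36 tilt 0.02 F [-0.1  0.   0.5] grip 0.753 q7 0.69
 shift now-axes/40mm [-0.041  0.072  3.652]  turn z/6deg -0.074  shift after turn [-0.042  0.072  3.652]
```

View pics/w5.png

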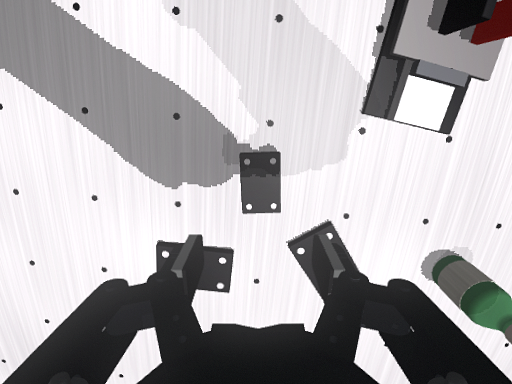

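The wrist picture shows the small black plate, with corners near (239,152), (280,152), (281,212) and (243,213). The two larger look-alikes lie under the left and right fingers, at (195,267) and (320,255). I have to check the fingers clear them.

Run:
```python
from h import *
w=load('wrist')
m=(w['image'].max(2)<75).astype(np.uint8)*255; m[:148]=0;m[217:]=0;m[:,:232]=0;m[:,288:]=0
m=cv2.morphologyEx(m,cv2.MORPH_CLOSE,np.ones((7,7)))
k=max(cv2.findContours(m,0,1)[0],key=cv2.contourArea); print(cv2.minAreaRect(k),cv2.boundingRect(k))
P=pix2plane(w,[(239,152),(280,152),(281,212),(243,213)],.008)[:,:2]; print(P.mean(0),np.linalg.norm(np.diff(P,axis=0),axis=1))
for e in (P[1]-P[0],P[2]-P[3]): print(np.degrees(np.arctan2(e[1],e[0])))
for e in (P[0]-P[3],P[1]-P[2]): print(-np.degrees(np.arctan2(e[0],e[1])))
pts=k.reshape(-1,2); Q=pix2plane(w,pts,.008)[:,:2]; print(cv2.minAreaRect(Q.astype(np.float32)))
dots=[(248,161),(273,161),(250,207),(276,206)]
D=pix2plane(w,dots,.008)[:,:2];print('dots',D.mean(0))
```

```text
((259.0, 182.0), (60.0, 40.0), 90.0) (239, 152, 41, 61)
[ 0.44558442 -0.26470701] [0.04382343 0.06929424 0.04370275]
4.3773393277898185
6.020482927128259
6.864683417728571
6.79512050950615
((0.4442421495914459, -0.26435431838035583), (0.04298647865653038, 0.06973779201507568), 5.778323650360107)
dots [ 0.44677533 -0.26580747]
```

Call:
drive_tool(
  moves=[
    {"delta_pos": [-0.04, 0.07, 0.8], "rotation": [0, 0, -0.24]},
    {"delta_pos": [-0.02, 0, 0.95], "rotation": [0, 0, 0]},
    {"delta_pos": [0, 0, 0.9], "rotation": [0, 0, 0]},
    {"delta_pos": [0, 0, 0.65], "rotation": [0, 0, 0]},
    {"delta_pos": [0, 0, 0.38], "rotation": [0, 0, 0]},
  ],
)

```text
time: 29.8
ee_pos: [0.4453, -0.2643, 0.0131]
eef_rot: [0.67, 0.742, -0.0, -0.0]
force: [0.1, -0.4, -0.2]
gripper_width: 0.748
```

Call:
drive_tool(
  hand=-1,
  moves=[
    {"delta_pos": [0, 0, 0], "rotation": [0, 0, 0]},
    {"delta_pos": [0, 0, 0], "rotation": [0, 0, 0]},
    {"delta_pos": [0, 0, 0], "rotation": [0, 0, 0]},
    {"delta_pos": [0, 0, 0], "rotation": [0, 0, 0]},
    {"delta_pos": [0, 0, 0], "rotation": [0, 0, 0]},
  ],
)

```text
time: 30.3
ee_pos: [0.4456, -0.2648, 0.0151]
eef_rot: [0.67, 0.743, 0.0, 0.001]
force: [1.3, 0.5, -1.3]
gripper_width: 0.49
```

Call:
drive_tool(
  moves=[
    {"delta_pos": [0, 0, 0], "rotation": [0, 0, 0]},
  ],
)

```text
time: 30.4
ee_pos: [0.4455, -0.2647, 0.0148]
eef_rot: [0.67, 0.743, 0.0, 0.0]
force: [0.7, 0.4, 2.1]
gripper_width: 0.487
```

Call:
drive_tool(
  moves=[
    {"delta_pos": [0, 0, -0.8], "rotation": [0, 0, 0]},
    {"delta_pos": [0, 0, -0.9], "rotation": [0, 0, 0]},
    {"delta_pos": [0, 0, -0.9], "rotation": [0, 0, 0]},
    {"delta_pos": [0, 0, -0.8], "rotation": [0, 0, 0]},
    {"delta_pos": [0, 0, -0.3], "rotation": [0, 0, 0]},
  ],
)

```text
time: 30.9
ee_pos: [0.4462, -0.2654, 0.1655]
eef_rot: [0.67, 0.743, 0.001, 0.002]
force: [-0.2, -0.5, -0.9]
gripper_width: 0.49
```

Run:
```python
from h import *
go([.6222,.0202,.165],-7.18)
```

```text
t 30.9 tcp [ 0.4462 -0.2654  0.1655] yaw 5.92 tilt 0.28 F [-0.2 -0.5 -0.9] grip 0.49 q7 0.72
 shift now-axes/40mm [6.647 5.114 0.014]  turn z/6deg 2.184  shift after turn [7.633 3.474 0.014]
```

Call:
drive_tool(
  moves=[
    {"delta_pos": [0, 0, 0], "rotation": [0, 0, 0.8]},
    {"delta_pos": [0, 0, 0], "rotation": [0, 0, 0.8]},
    {"delta_pos": [0, 0, 0], "rotation": [0, 0, 0.58]},
    {"delta_pos": [0.85, 0.385, 0], "rotation": [0, 0, 0]},
    {"delta_pos": [0.85, 0.385, 0], "rotation": [0, 0, 0]},
  ],
)

```text
time: 31.4
ee_pos: [0.4838, -0.2011, 0.1617]
eef_rot: [0.751, 0.66, -0.0, -0.0]
force: [-0.1, 0.1, -0.3]
gripper_width: 0.491
```

Call:
drive_tool(
  moves=[
    {"delta_pos": [0.85, 0.385, 0], "rotation": [0, 0, 0]},
    {"delta_pos": [0.85, 0.385, 0], "rotation": [0, 0, 0]},
    {"delta_pos": [0.85, 0.385, 0], "rotation": [0, 0, 0]},
    {"delta_pos": [0.85, 0.385, 0], "rotation": [0, 0, 0]},
    {"delta_pos": [0.85, 0.385, 0], "rotation": [0, 0, 0]},
  ],
)

```text
time: 31.9
ee_pos: [0.5819, -0.0404, 0.1614]
eef_rot: [0.75, 0.662, -0.0, -0.0]
force: [0.5, -0.5, -0.9]
gripper_width: 0.489
```

Call:
drive_tool(
  moves=[
    {"delta_pos": [0.85, 0.385, 0], "rotation": [0, 0, 0]},
    {"delta_pos": [0.83, 0.39, 0], "rotation": [0, 0, 0]},
    {"delta_pos": [0, 0, 0], "rotation": [0, 0, 0]},
    {"delta_pos": [0, 0, 0], "rotation": [0, 0, 0]},
  ],
)

```text
time: 32.3
ee_pos: [0.6204, 0.022, 0.161]
eef_rot: [0.749, 0.662, -0.001, -0.001]
force: [-0.2, -0.8, -1.1]
gripper_width: 0.486
```

Run:
```python
from h import *
go([.6223,.0203,.0926],-7.18)
w=cap('wrist'); cv2.imwrite('pics/w6.png',cv2.convertScaleAbs(w['image'][:,:,::-1],alpha=1.3))
```

```text
t 32.3 tcp [0.6204 0.022  0.161 ] yaw -7.02 tilt 0.11 F [-0.2 -0.8 -1.1] grip 0.486 q7 -0.04
 shift now-axes/40mm [-0.036  0.054  1.71 ]  turn z/6deg 0.026  shift after turn [-0.036  0.054  1.71 ]
```

View pics/w6.png

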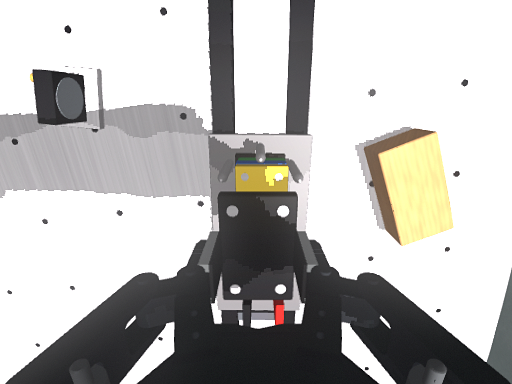

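The picture shows the black plate level in the fingers, spanning (220,193) to (298,299), with the yellow plate between the pins below at (262,178).

Call:
drive_tool(
  moves=[
    {"delta_pos": [-0.036, 0.05, 0], "rotation": [0, 0, 0.02]},
    {"delta_pos": [0, 0, 0.3], "rotation": [0, 0, 0]},
    {"delta_pos": [0, 0, 0.5], "rotation": [0, 0, 0]},
    {"delta_pos": [0, 0, 0.5], "rotation": [0, 0, 0]},
    {"delta_pos": [0, 0, 0.25], "rotation": [0, 0, 0]},
  ],
)

```text
time: 32.85
ee_pos: [0.6212, 0.0184, 0.098]
eef_rot: [0.751, 0.66, -0.001, -0.001]
force: [0.2, 0.2, -0.8]
gripper_width: 0.489
```

Call:
drive_tool(
  moves=[
    {"delta_pos": [0, 0, 0.1], "rotation": [0, 0, 0]},
    {"delta_pos": [0, 0, 0], "rotation": [0, 0, 0]},
    {"delta_pos": [0, 0, 0], "rotation": [0, 0, 0]},
  ],
)

```text
time: 33.15
ee_pos: [0.6231, 0.019, 0.097]
eef_rot: [0.751, 0.661, 0.0, 0.0]
force: [-0.0, -0.3, -0.8]
gripper_width: 0.485
```

Call:
drive_tool(
  moves=[
    {"delta_pos": [0, 0, 0.05], "rotation": [0, 0, 0]},
    {"delta_pos": [0, 0, 0.02], "rotation": [0, 0, 0]},
    {"delta_pos": [0, 0, 0], "rotation": [0, 0, 0]},
  ],
)

```text
time: 33.45
ee_pos: [0.6227, 0.0194, 0.0937]
eef_rot: [0.75, 0.661, 0.0, 0.0]
force: [0.6, 0.0, -0.4]
gripper_width: 0.491
```

Call:
drive_tool(
  moves=[
    {"delta_pos": [0, 0, 0.05], "rotation": [0, 0, 0]},
    {"delta_pos": [0, 0, 0.02], "rotation": [0, 0, 0]},
    {"delta_pos": [0, 0, 0], "rotation": [0, 0, 0]},
  ],
)

```text
time: 33.75
ee_pos: [0.623, 0.0193, 0.0927]
eef_rot: [0.751, 0.661, 0.001, 0.0]
force: [-5.0, 0.7, 14.9]
gripper_width: 0.488
```

Call:
drive_tool(
  moves=[
    {"delta_pos": [0, 0, 0.02], "rotation": [0, 0, 0]},
    {"delta_pos": [0, 0, 0], "rotation": [0, 0, 0]},
  ],
)

```text
time: 33.95
ee_pos: [0.6229, 0.0193, 0.0926]
eef_rot: [0.751, 0.661, 0.001, 0.0]
force: [-7.0, 0.8, 20.8]
gripper_width: 0.489
```

Call:
drive_tool(
  moves=[
    {"delta_pos": [0, 0, 0.02], "rotation": [0, 0, 0]},
    {"delta_pos": [0, 0, 0], "rotation": [0, 0, 0]},
  ],
)

```text
time: 34.15
ee_pos: [0.623, 0.0193, 0.0926]
eef_rot: [0.751, 0.661, 0.001, 0.0]
force: [-8.7, 0.4, 26.2]
gripper_width: 0.487
```

Call:
drive_tool(
  moves=[
    {"delta_pos": [0, 0, -0.08], "rotation": [0, 0, 0]},
    {"delta_pos": [0, 0, 0], "rotation": [0, 0, 0]},
  ],
)

```text
time: 34.35
ee_pos: [0.623, 0.0193, 0.093]
eef_rot: [0.75, 0.661, 0.001, 0.0]
force: [0.1, -0.9, -1.4]
gripper_width: 0.49
```

Call:
drive_tool(
  hand=0.5,
  moves=[
    {"delta_pos": [0, 0, 0], "rotation": [0, 0, 0]},
    {"delta_pos": [0, 0, 0], "rotation": [0, 0, 0]},
    {"delta_pos": [0, 0, 0], "rotation": [0, 0, 0]},
    {"delta_pos": [0, 0, 0], "rotation": [0, 0, 0]},
  ],
)

```text
time: 34.75
ee_pos: [0.6226, 0.0192, 0.0919]
eef_rot: [0.751, 0.661, -0.0, -0.0]
force: [-0.3, 0.1, 0.3]
gripper_width: 0.751
```

Call:
drive_tool(
  moves=[
    {"delta_pos": [0, 0, -0.5], "rotation": [0, 0, 0]},
    {"delta_pos": [0, 0, -1], "rotation": [0, 0, 0]},
    {"delta_pos": [0, 0, -1], "rotation": [0, 0, 0]},
    {"delta_pos": [0, 0, -1], "rotation": [0, 0, 0]},
    {"delta_pos": [0, 0, 0], "rotation": [0, 0, 0]},
  ],
)

```text
time: 35.25
ee_pos: [0.6254, 0.0188, 0.2382]
eef_rot: [0.751, 0.661, 0.004, 0.003]
force: [0.2, -0.3, 0.2]
gripper_width: 0.751
```

Run:
```python
from h import *
t=cap('top'); w=cap('wrist')
for o in blobs(t,'black',.056):
    if o[6]<200 and .3<o[2][0]<.6: print(o)
for o in blobs(w,'black',.086,amin=300): print(o)
go([.445,.13,.2],-10)
```

```text
('black', array([243.2, 269.5]), array([ 0.587 , -0.0862]), 0.0594, 0.0617, 19.3, 527)
('black', array([254.3, 167.2]), array([0.6236, 0.0276]), 0.0445, 0.0525, -6.6, 1134)
('black', array([96.8, 96.9]), array([0.4754, 0.1276]), 0.0369, 0.0415, -12.9, 1367)
('black', array([285.3,  62.1]), array([0.6667, 0.1317]), 0.0187, 0.1142, -7.7, 2271)
('black', array([224.2,  62.3]), array([0.6079, 0.1392]), 0.0192, 0.1139, -7.4, 2335)
t 35.4 tcp [0.6229 0.0193 0.2331] yaw -7.26 tilt 0.11 F [ 0.5  0.2 -1.4] grip 0.753 q7 -0.06
 shift now-axes/40mm [ 2.183 -4.765  0.819]  turn z/6deg 0.456  shift after turn [ 1.953 -4.863  0.819]
```

Call:
drive_tool(
  moves=[
    {"delta_pos": [0.33, -0.79, 0], "rotation": [0, 0, 0]},
    {"delta_pos": [0.33, -0.79, 0], "rotation": [0, 0, 0]},
    {"delta_pos": [0.33, -0.79, 0], "rotation": [0, 0, 0]},
    {"delta_pos": [0.33, -0.79, 0], "rotation": [0, 0, 0]},
    {"delta_pos": [0.33, -0.79, 0], "rotation": [0, 0, 0]},
  ],
)

```text
time: 35.85
ee_pos: [0.472, 0.1052, 0.2306]
eef_rot: [0.75, 0.661, -0.001, -0.001]
force: [0.2, -0.7, -0.2]
gripper_width: 0.745
```

Call:
drive_tool(
  moves=[
    {"delta_pos": [0.33, -0.79, 0], "rotation": [0, 0, 0.7]},
    {"delta_pos": [0, 0, 0], "rotation": [0, 0, 0]},
    {"delta_pos": [0, 0, 0], "rotation": [0, 0, 0]},
  ],
)

```text
time: 36.15
ee_pos: [0.4437, 0.1221, 0.2314]
eef_rot: [0.773, 0.634, -0.001, -0.0]
force: [0.5, -0.5, 0.4]
gripper_width: 0.747
```

Run:
```python
from h import *
w=cap('wrist')
im=w['image'][80:280,160:360,::-1]
cv2.imwrite('pics/w7.png',cv2.convertScaleAbs(cv2.resize(im,(600,600),interpolation=cv2.INTER_CUBIC),alpha=1.1))
for o in blobs(w,'black',.056,amin=300): print(o)
go([.445,.13,.2],-11)
```

```text
('black', array([ 23.7, 299. ]), array([ 0.0578, -0.0403]), 0.1189, 0.2497, -32.2, 3346)
('black', array([421.3, 234.1]), array([6.384e-01, 1.000e-04]), 0.0548, 0.0827, -6.6, 2040)
('black', array([432. , 103.3]), array([0.6464, 0.1676]), 0.0327, 0.1751, -4.5, 1548)
t 36.2 tcp [0.4446 0.1216 0.2316] yaw -11.41 tilt 0.07 F [ 0.5 -0.7  0.2] grip 0.748 q7 -0.41
 shift now-axes/40mm [ 0.209 -0.031  0.789]  turn z/6deg -0.068  shift after turn [ 0.209 -0.03   0.789]
```

View pics/w7.png

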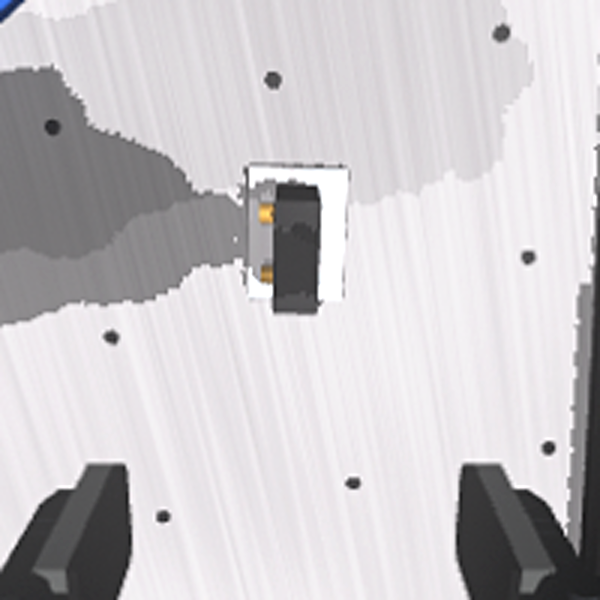

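The mount's base corners are near crop (249,163), (350,166), (344,301) and (248,301). The block's top face runs from (274,200) to (319,314), with the brass screws on its left.

Run:
```python
from h import *
w=load('wrist'); f=lambda L:(np.array(L,float)+.5)/3-.5+np.array([160,80])
for n,L,z in (('base',[(249,164),(350,166),(344,301),(247,301)],.010),('block',[(274,200),(321,200),(319,314),(275,314)],.056)):
    P=pix2plane(w,f(L),z)[:,:2]; print(n,P.mean(0).round(4),np.linalg.norm(np.diff(P,axis=0),axis=1).round(4))
    for e in (P[0]-P[3],P[1]-P[2]): print(-np.degrees(np.arctan2(e[0],e[1])))
    for e in (P[1]-P[0],P[2]-P[3]): print(np.degrees(np.arctan2(e[1],e[0])))
t=load('top');print(pix2plane(t,[(210.2,234.5)],.056))
```

```text
base [0.4476 0.1337] [0.0439 0.061  0.0444]
-13.117465260306616
-12.673230423167608
-12.410981641902467
-11.27796123402006
block [0.4474 0.1334] [0.018  0.0455 0.0176]
-11.232338737129675
-11.7178263216277
-11.288928342755968
-11.27583296926584
[[0.44477839 0.13141007 0.056     ]]
```

Call:
drive_tool(
  moves=[
    {"delta_pos": [0.31, 0.01, 0.5], "rotation": [0, 0, 0.06]},
    {"delta_pos": [0, 0, 0.9], "rotation": [0, 0, 0]},
    {"delta_pos": [0, 0, 0.9], "rotation": [0, 0, 0]},
    {"delta_pos": [0, 0, 0.9], "rotation": [0, 0, 0]},
    {"delta_pos": [0, 0, 0.8], "rotation": [0, 0, 0]},
  ],
)

```text
time: 36.7
ee_pos: [0.4481, 0.1328, 0.0701]
eef_rot: [0.776, 0.63, -0.001, 0.0]
force: [1.2, 0.5, -0.2]
gripper_width: 0.748
```

Call:
drive_tool(
  moves=[
    {"delta_pos": [0, 0, 0.6], "rotation": [0, 0, 0]},
    {"delta_pos": [0, 0, 0.35], "rotation": [0, 0, 0]},
    {"delta_pos": [0, 0, 0], "rotation": [0, 0, 0]},
  ],
)

```text
time: 37.0
ee_pos: [0.4471, 0.1325, 0.0319]
eef_rot: [0.777, 0.63, -0.002, -0.0]
force: [-0.5, 0.4, 0.2]
gripper_width: 0.748
```

Call:
drive_tool(
  hand=-1,
  moves=[
    {"delta_pos": [0, 0, 0], "rotation": [0, 0, 0]},
    {"delta_pos": [0, 0, 0], "rotation": [0, 0, 0]},
    {"delta_pos": [0, 0, 0], "rotation": [0, 0, 0]},
    {"delta_pos": [0, 0, 0], "rotation": [0, 0, 0]},
    {"delta_pos": [0, 0, 0], "rotation": [0, 0, 0]},
  ],
)

```text
time: 37.5
ee_pos: [0.448, 0.134, 0.0352]
eef_rot: [0.776, 0.63, 0.001, 0.0]
force: [-0.8, -0.5, 6.6]
gripper_width: 0.2
```

Call:
drive_tool(
  moves=[
    {"delta_pos": [0, 0, 0], "rotation": [0, 0, 0]},
    {"delta_pos": [0, 0, 0], "rotation": [0, 0, 0]},
  ],
)

```text
time: 37.7
ee_pos: [0.448, 0.134, 0.0352]
eef_rot: [0.776, 0.631, 0.001, 0.0]
force: [-0.6, -0.1, 7.1]
gripper_width: 0.202
```

Call:
drive_tool(
  moves=[
    {"delta_pos": [0, 0, -0.6], "rotation": [0, 0, 0]},
    {"delta_pos": [0, 0, -0.9], "rotation": [0, 0, 0]},
    {"delta_pos": [0, 0, -0.9], "rotation": [0, 0, 0]},
    {"delta_pos": [0, 0, -0.9], "rotation": [0, 0, 0]},
    {"delta_pos": [0, 0, -0.4], "rotation": [0, 0, 0]},
  ],
)

```text
time: 38.2
ee_pos: [0.4483, 0.1341, 0.1855]
eef_rot: [0.776, 0.631, 0.002, 0.001]
force: [0.7, 0.7, -2.8]
gripper_width: 0.2
```

Run:
```python
from h import *
go([.6223,.02,.19],-7.18)
```

```text
t 38.2 tcp [0.4483 0.1341 0.1855] yaw -11.82 tilt 0.24 F [ 0.7  0.7 -2.8] grip 0.2 q7 -0.4
 shift now-axes/40mm [-1.9    4.843 -0.101]  turn z/6deg -0.773  shift after turn [-2.286  4.674 -0.101]
```

Call:
drive_tool(
  moves=[
    {"delta_pos": [0, 0, -0.1], "rotation": [0, 0, -0.77]},
    {"delta_pos": [-0.38, 0.78, 0], "rotation": [0, 0, 0]},
    {"delta_pos": [-0.38, 0.78, 0], "rotation": [0, 0, 0]},
    {"delta_pos": [-0.38, 0.78, 0], "rotation": [0, 0, 0]},
    {"delta_pos": [-0.38, 0.78, 0], "rotation": [0, 0, 0]},
  ],
)

```text
time: 38.7
ee_pos: [0.5643, 0.0574, 0.1864]
eef_rot: [0.75, 0.662, -0.0, -0.0]
force: [1.4, 0.9, -2.2]
gripper_width: 0.199
```

Call:
drive_tool(
  moves=[
    {"delta_pos": [-0.38, 0.78, 0], "rotation": [0, 0, 0]},
    {"delta_pos": [-0.38, 0.78, 0], "rotation": [0, 0, 0]},
    {"delta_pos": [0, 0, 0], "rotation": [0, 0, 0]},
    {"delta_pos": [0, 0, 0], "rotation": [0, 0, 0]},
  ],
)

```text
time: 39.1
ee_pos: [0.6214, 0.0194, 0.1857]
eef_rot: [0.751, 0.661, -0.001, -0.0]
force: [-0.9, 0.4, -2.5]
gripper_width: 0.204
```

Run:
```python
from h import *
go([.6225,.0198,.1212],-7.18)
w=cap('wrist'); cv2.imwrite('pics/w8.png',cv2.convertScaleAbs(w['image'][:,:,::-1],alpha=1.3))
```

```text
t 39.1 tcp [0.6214 0.0194 0.1857] yaw -7.28 tilt 0.08 F [-0.9  0.4 -2.5] grip 0.204 q7 -0.04
 shift now-axes/40mm [0.015 0.029 1.612]  turn z/6deg -0.016  shift after turn [0.015 0.029 1.612]
```

View pics/w8.png

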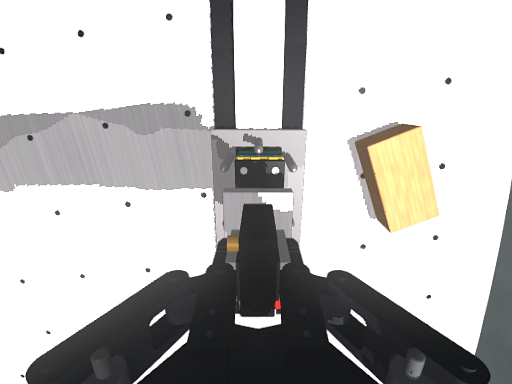

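The picture shows the mount held square, with the far edge of its base from (224,190) to (293,190). The stack lies between the pins ahead of it.

Call:
drive_tool(
  moves=[
    {"delta_pos": [0.015, 0.02, 0.2], "rotation": [0, 0, 0]},
    {"delta_pos": [0, 0, 0.4], "rotation": [0, 0, 0]},
    {"delta_pos": [0, 0, 0.4], "rotation": [0, 0, 0]},
    {"delta_pos": [0, 0, 0.4], "rotation": [0, 0, 0]},
    {"delta_pos": [0, 0, 0.1], "rotation": [0, 0, 0]},
  ],
)

```text
time: 39.65
ee_pos: [0.6207, 0.0217, 0.1243]
eef_rot: [0.75, 0.662, -0.001, -0.001]
force: [-1.0, -0.5, -1.7]
gripper_width: 0.203
```

Call:
drive_tool(
  moves=[
    {"delta_pos": [0, 0, 0.05], "rotation": [0, 0, 0]},
    {"delta_pos": [0, 0, 0], "rotation": [0, 0, 0]},
  ],
)

```text
time: 39.85
ee_pos: [0.6226, 0.0208, 0.1246]
eef_rot: [0.75, 0.661, 0.0, 0.0]
force: [-0.8, -0.0, -1.9]
gripper_width: 0.2
```

Call:
drive_tool(
  moves=[
    {"delta_pos": [0, 0, 0.04], "rotation": [0, 0, 0]},
    {"delta_pos": [0, 0, 0], "rotation": [0, 0, 0]},
  ],
)

```text
time: 40.05
ee_pos: [0.6228, 0.0205, 0.1232]
eef_rot: [0.75, 0.661, 0.0, 0.0]
force: [-0.7, -0.7, -3.1]
gripper_width: 0.2
```

Call:
drive_tool(
  moves=[
    {"delta_pos": [0, 0, 0.03], "rotation": [0, 0, 0]},
    {"delta_pos": [0, 0, 0], "rotation": [0, 0, 0]},
  ],
)

```text
time: 40.25
ee_pos: [0.6226, 0.0204, 0.1216]
eef_rot: [0.75, 0.661, 0.0, 0.0]
force: [-0.4, -0.2, -2.2]
gripper_width: 0.203
```

Call:
drive_tool(
  moves=[
    {"delta_pos": [0, 0, 0.03], "rotation": [0, 0, 0]},
    {"delta_pos": [0, 0, 0], "rotation": [0, 0, 0]},
  ],
)

```text
time: 40.45
ee_pos: [0.6227, 0.0204, 0.1212]
eef_rot: [0.75, 0.661, 0.0, 0.0]
force: [-1.6, -0.2, 5.6]
gripper_width: 0.201
```

Call:
drive_tool(
  moves=[
    {"delta_pos": [0, 0, 0.02], "rotation": [0, 0, 0]},
    {"delta_pos": [0, 0, 0], "rotation": [0, 0, 0]},
  ],
)

```text
time: 40.65
ee_pos: [0.6228, 0.0204, 0.1212]
eef_rot: [0.75, 0.661, 0.001, 0.0]
force: [-4.5, -0.1, 11.3]
gripper_width: 0.197
```

Call:
drive_tool(
  moves=[
    {"delta_pos": [0, 0, -0.06], "rotation": [0, 0, 0]},
    {"delta_pos": [0, 0, 0], "rotation": [0, 0, 0]},
  ],
)

```text
time: 40.85
ee_pos: [0.6228, 0.0204, 0.1222]
eef_rot: [0.75, 0.661, 0.0, 0.0]
force: [-0.4, 0.0, -2.0]
gripper_width: 0.202
```

Call:
drive_tool(
  hand=0.2,
  moves=[
    {"delta_pos": [0, 0, 0], "rotation": [0, 0, 0]},
    {"delta_pos": [0, 0, 0], "rotation": [0, 0, 0]},
    {"delta_pos": [0, 0, 0], "rotation": [0, 0, 0]},
    {"delta_pos": [0, 0, 0], "rotation": [0, 0, 0]},
  ],
)

```text
time: 41.25
ee_pos: [0.6226, 0.0204, 0.1218]
eef_rot: [0.75, 0.661, -0.0, 0.0]
force: [0.1, -1.4, 0.2]
gripper_width: 0.598
```

Call:
drive_tool(
  moves=[
    {"delta_pos": [0, 0, -0.3], "rotation": [0, 0, 0]},
    {"delta_pos": [0, 0, -0.6], "rotation": [0, 0, 0]},
    {"delta_pos": [0, 0, -1], "rotation": [0, 0, 0]},
    {"delta_pos": [0, 0, -1], "rotation": [0, 0, 0]},
    {"delta_pos": [0, 0, -1], "rotation": [0, 0, 0]},
  ],
)

```text
time: 41.75
ee_pos: [0.6224, 0.0202, 0.2805]
eef_rot: [0.75, 0.661, 0.0, 0.0]
force: [0.9, 0.7, -0.5]
gripper_width: 0.6
```

Call:
drive_tool(
  hand=0.5,
  moves=[
    {"delta_pos": [-0.9, 0, 0], "rotation": [0, 0, 0]},
    {"delta_pos": [-0.9, 0, 0], "rotation": [0, 0, 0]},
    {"delta_pos": [-0.9, 0, 0], "rotation": [0, 0, 0]},
    {"delta_pos": [0, 0, 0], "rotation": [0, 0, 0]},
    {"delta_pos": [0, 0, 0], "rotation": [0, 0, 0]},
  ],
)

```text
time: 42.25
ee_pos: [0.6089, -0.0879, 0.2789]
eef_rot: [0.751, 0.66, 0.0, 0.0]
force: [0.4, 1.3, 0.3]
gripper_width: 0.749
```

Run:
```python
from h import *
w=cap('wrist'); s=cap('scene')
for o in blobs(w,'red',.085): print(o)
h=np.array([.622,.0203])-.115*np.array([.125,.9922]); print(h)
go([.6076,-.0937,.061],-7.18)
im=w['image'][40:240,150:350,::-1]
im=cv2.convertScaleAbs(cv2.resize(im,(600,600),interpolation=cv2.INTER_CUBIC),alpha=1.5)
cv2.imwrite('pics/w9.png',im)
```

```text
('red', array([272.5, 175.8]), array([ 0.6272, -0.0959]), 0.0076, 0.03, -6.5, 137)
[ 0.607625 -0.093803]
t 42.4 tcp [ 0.6093 -0.0855  0.2783] yaw -7.14 tilt 0.06 F [-0.4  0.6  0.1] grip 0.75 q7 0.11
 shift now-axes/40mm [-0.212 -0.019  5.433]  turn z/6deg 0.007  shift after turn [-0.212 -0.019  5.433]
```

View pics/w9.png

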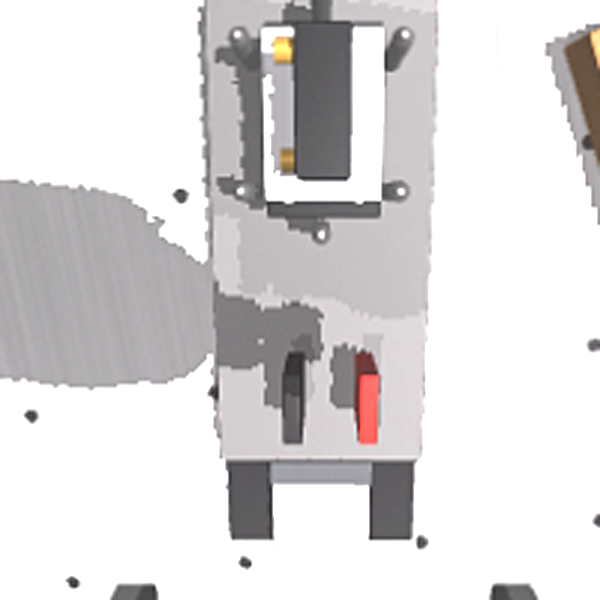

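The mount stands square between the pins, base from about (262,25) to (385,203), and the carriage is still against the dark stop. Before gripping the handle I'll check that the camera clears the mount.

Run:
```python
from h import *
w=load('wrist'); s=ctrl.state()
o=-cv2.Rodrigues(w['rvec'].astype(float))[0].T@w['tvec'].reshape(3)
print('camera in tool frame',R.from_quat(s['eef_rot']).inv().apply(o-s['ee_pos']))
```

```text
camera in tool frame [ 0.07820222  0.00035651 -0.12903113]
```

Call:
drive_tool(
  moves=[
    {"delta_pos": [-0.2, -0.03, 0.2], "rotation": [0, 0, 0]},
    {"delta_pos": [0, 0, 0.9], "rotation": [0, 0, 0]},
    {"delta_pos": [0, 0, 0.9], "rotation": [0, 0, 0]},
    {"delta_pos": [0, 0, 0.9], "rotation": [0, 0, 0]},
    {"delta_pos": [0, 0, 0.6], "rotation": [0, 0, 0]},
  ],
)

```text
time: 42.85
ee_pos: [0.6055, -0.0936, 0.1349]
eef_rot: [0.75, 0.662, -0.001, -0.001]
force: [0.3, 0.8, 0.0]
gripper_width: 0.753
```

Call:
drive_tool(
  moves=[
    {"delta_pos": [0, 0, 0.6], "rotation": [0, 0, 0]},
    {"delta_pos": [0, 0, 0.6], "rotation": [0, 0, 0]},
    {"delta_pos": [0, 0, 0.5], "rotation": [0, 0, 0]},
    {"delta_pos": [0, 0, 0.2], "rotation": [0, 0, 0]},
    {"delta_pos": [0, 0, 0], "rotation": [0, 0, 0]},
  ],
)

```text
time: 43.35
ee_pos: [0.606, -0.0941, 0.0606]
eef_rot: [0.75, 0.662, -0.001, -0.001]
force: [-0.2, 0.6, 0.8]
gripper_width: 0.752
```

Call:
drive_tool(
  hand=-1,
  moves=[
    {"delta_pos": [0, 0, 0], "rotation": [0, 0, 0]},
    {"delta_pos": [0, 0, 0], "rotation": [0, 0, 0]},
    {"delta_pos": [0, 0, 0], "rotation": [0, 0, 0]},
    {"delta_pos": [0, 0, 0], "rotation": [0, 0, 0]},
    {"delta_pos": [0, 0, 0], "rotation": [0, 0, 0]},
  ],
)

```text
time: 43.85
ee_pos: [0.6059, -0.0946, 0.0644]
eef_rot: [0.751, 0.66, 0.0, -0.0]
force: [-8.7, 2.7, 15.2]
gripper_width: 0.339
```

Call:
drive_tool(
  moves=[
    {"delta_pos": [0, 0, 0], "rotation": [0, 0, 0]},
    {"delta_pos": [0, 0, 0], "rotation": [0, 0, 0]},
  ],
)

```text
time: 44.05
ee_pos: [0.6059, -0.0946, 0.0644]
eef_rot: [0.751, 0.66, 0.0, -0.0]
force: [-10.0, 2.4, 14.4]
gripper_width: 0.336
```

Run:
```python
from h import *
go(np.array([.6076,-.0937,.061])+.18*np.array([.1245,.9922,0]),-7.18)
```

```text
t 44.0 tcp [ 0.6059 -0.0946  0.0644] yaw -7.34 tilt 0.05 F [-10.    2.4  14.4] grip 0.336 q7 0.19
 shift now-axes/40mm [4.528 0.024 0.09 ]  turn z/6deg -0.027  shift after turn [4.528 0.037 0.09 ]
```

Call:
drive_tool(
  moves=[
    {"delta_pos": [0.03, 0, -0.04], "rotation": [0, 0, 0]},
    {"delta_pos": [0.07, 0, 0], "rotation": [0, 0, 0]},
    {"delta_pos": [0.12, 0, 0], "rotation": [0, 0, 0]},
    {"delta_pos": [0.16, 0, 0], "rotation": [0, 0, 0]},
    {"delta_pos": [0.2, 0, 0], "rotation": [0, 0, 0]},
  ],
)

```text
time: 44.55
ee_pos: [0.6087, -0.0727, 0.0646]
eef_rot: [0.751, 0.66, -0.001, 0.0]
force: [-6.2, -1.1, 1.6]
gripper_width: 0.336
```

Call:
drive_tool(
  moves=[
    {"delta_pos": [0.2, 0, 0], "rotation": [0, 0, 0]},
    {"delta_pos": [0.2, 0, 0], "rotation": [0, 0, 0]},
    {"delta_pos": [0.2, 0, 0], "rotation": [0, 0, 0]},
    {"delta_pos": [0.2, 0, 0], "rotation": [0, 0, 0]},
    {"delta_pos": [0.2, 0, 0], "rotation": [0, 0, 0]},
  ],
)

```text
time: 45.05
ee_pos: [0.6139, -0.0324, 0.0646]
eef_rot: [0.751, 0.66, -0.0, -0.0]
force: [-6.3, 0.2, 3.3]
gripper_width: 0.337
```

Call:
drive_tool(
  moves=[
    {"delta_pos": [0.2, 0, 0], "rotation": [0, 0, 0]},
    {"delta_pos": [0.2, 0, 0], "rotation": [0, 0, 0]},
    {"delta_pos": [0.2, 0, 0], "rotation": [0, 0, 0]},
    {"delta_pos": [0.2, 0, 0], "rotation": [0, 0, 0]},
    {"delta_pos": [0.2, 0, 0], "rotation": [0, 0, 0]},
  ],
)

```text
time: 45.55
ee_pos: [0.6191, 0.0073, 0.0646]
eef_rot: [0.751, 0.66, -0.0, 0.0]
force: [-5.3, -1.1, 2.2]
gripper_width: 0.338
```

Call:
drive_tool(
  moves=[
    {"delta_pos": [0.2, 0, 0], "rotation": [0, 0, 0]},
    {"delta_pos": [0.2, 0, 0], "rotation": [0, 0, 0]},
    {"delta_pos": [0.2, 0, 0], "rotation": [0, 0, 0]},
    {"delta_pos": [0.2, 0, 0], "rotation": [0, 0, 0]},
    {"delta_pos": [0.2, 0, 0], "rotation": [0, 0, 0]},
  ],
)

```text
time: 46.05
ee_pos: [0.6243, 0.0471, 0.0646]
eef_rot: [0.751, 0.66, -0.0, 0.0]
force: [-5.7, -1.3, 2.7]
gripper_width: 0.336
```

Call:
drive_tool(
  moves=[
    {"delta_pos": [0.18, 0, 0], "rotation": [0, 0, 0]},
    {"delta_pos": [0.14, 0, 0], "rotation": [0, 0, 0]},
    {"delta_pos": [0.1, 0, 0], "rotation": [0, 0, 0]},
    {"delta_pos": [0.06, 0, 0], "rotation": [0, 0, 0]},
    {"delta_pos": [0.04, 0, 0], "rotation": [0, 0, 0]},
  ],
)

```text
time: 46.55
ee_pos: [0.627, 0.068, 0.0646]
eef_rot: [0.751, 0.661, 0.0, -0.0]
force: [-4.6, -0.6, 2.5]
gripper_width: 0.338
```

Run:
```python
from h import *
go(np.array([.6059,-.0946,.064])+.18*np.array([.1245,.9922,0]),-7.18)
```

```text
t 46.5 tcp [0.627  0.068  0.0646] yaw -7.31 tilt 0.01 F [-4.6 -0.6  2.5] grip 0.338 q7 -0.05
 shift now-axes/40mm [ 0.401 -0.02   0.014]  turn z/6deg -0.021  shift after turn [ 0.401 -0.019  0.014]
```

Sixteen mm left; creep to the stop.

Call:
drive_tool(
  moves=[
    {"delta_pos": [0.06, 0, 0], "rotation": [0, 0, 0]},
    {"delta_pos": [0.08, 0, 0], "rotation": [0, 0, 0]},
    {"delta_pos": [0.08, 0, 0], "rotation": [0, 0, 0]},
    {"delta_pos": [0.06, 0, 0], "rotation": [0, 0, 0]},
    {"delta_pos": [0.04, 0, 0], "rotation": [0, 0, 0]},
  ],
)

```text
time: 47.05
ee_pos: [0.6287, 0.0806, 0.0646]
eef_rot: [0.751, 0.661, 0.0, 0.0]
force: [-5.5, -0.8, 1.5]
gripper_width: 0.34
```

Call:
drive_tool(
  moves=[
    {"delta_pos": [0.04, 0, 0], "rotation": [0, 0, 0]},
    {"delta_pos": [0.04, 0, 0], "rotation": [0, 0, 0]},
    {"delta_pos": [0.04, 0, 0], "rotation": [0, 0, 0]},
    {"delta_pos": [0, 0, 0], "rotation": [0, 0, 0]},
  ],
)

```text
time: 47.45
ee_pos: [0.6291, 0.0839, 0.0646]
eef_rot: [0.751, 0.66, -0.001, 0.0]
force: [-6.7, -4.2, 3.2]
gripper_width: 0.335
```

Call:
drive_tool(
  moves=[
    {"delta_pos": [0.05, 0, 0], "rotation": [0, 0, 0]},
    {"delta_pos": [0.03, 0, 0], "rotation": [0, 0, 0]},
    {"delta_pos": [0, 0, 0], "rotation": [0, 0, 0]},
  ],
)

```text
time: 47.75
ee_pos: [0.6292, 0.084, 0.0646]
eef_rot: [0.752, 0.66, -0.002, 0.001]
force: [-7.6, -10.1, 3.8]
gripper_width: 0.335
```

Call:
drive_tool(
  hand=0.5,
  moves=[
    {"delta_pos": [0, 0, 0], "rotation": [0, 0, 0]},
    {"delta_pos": [0, 0, 0], "rotation": [0, 0, 0]},
    {"delta_pos": [0, 0, 0], "rotation": [0, 0, 0]},
    {"delta_pos": [0, 0, 0], "rotation": [0, 0, 0]},
    {"delta_pos": [0, 0, 0], "rotation": [0, 0, 0]},
  ],
)

```text
time: 48.25
ee_pos: [0.6299, 0.0893, 0.0637]
eef_rot: [0.75, 0.662, 0.0, -0.0]
force: [0.0, 0.1, 0.5]
gripper_width: 0.749
```

Call:
drive_tool(
  moves=[
    {"delta_pos": [0, 0, -0.6], "rotation": [0, 0, 0]},
    {"delta_pos": [0, 0, -0.9], "rotation": [0, 0, 0]},
    {"delta_pos": [0, 0, -0.9], "rotation": [0, 0, 0]},
    {"delta_pos": [0, 0, -0.9], "rotation": [0, 0, 0]},
    {"delta_pos": [0, 0, -0.9], "rotation": [0, 0, 0]},
  ],
)

```text
time: 48.75
ee_pos: [0.6297, 0.089, 0.2331]
eef_rot: [0.75, 0.661, -0.0, -0.0]
force: [0.2, -0.5, -0.1]
gripper_width: 0.75
```

Call:
drive_tool(
  moves=[
    {"delta_pos": [0, 0, -0.9], "rotation": [0, 0, 0]},
    {"delta_pos": [0, 0, 0], "rotation": [0, 0, 0]},
    {"delta_pos": [0, 0, 0], "rotation": [0, 0, 0]},
  ],
)

```text
time: 49.05
ee_pos: [0.6301, 0.0891, 0.2683]
eef_rot: [0.75, 0.661, 0.001, 0.0]
force: [0.4, 0.4, 0.4]
gripper_width: 0.75
```

Run:
```python
from h import *
w=cap('wrist'); s=cap('scene')
for o in blobs(w,'red',.085): print(o)
go([.6,0,.25],-7.18)
a=cv2.convertScaleAbs(cv2.resize(w['image'][0:240,150:350,::-1],(500,600),interpolation=cv2.INTER_CUBIC),alpha=1.4)
b=cv2.resize(s['image'][150:250,220:270+120,::-1],(300,176),interpolation=cv2.INTER_CUBIC)
c=np.zeros((600,800,3),np.uint8); c[:,:500]=a; c[:176,500:]=b
cv2.imwrite('pics/w10.png',c)
```

```text
('red', array([274.5, 176.5]), array([0.6508, 0.0831]), 0.0074, 0.0304, -6.2, 144)
t 49.1 tcp [0.6293 0.089  0.2663] yaw -7.19 tilt 0.12 F [ 0.2  0.9 -0. ] grip 0.755 q7 -0.15
 shift now-axes/40mm [-2.3   -0.448  0.409]  turn z/6deg -0.002  shift after turn [-2.3   -0.448  0.409]
```

View pics/w10.png

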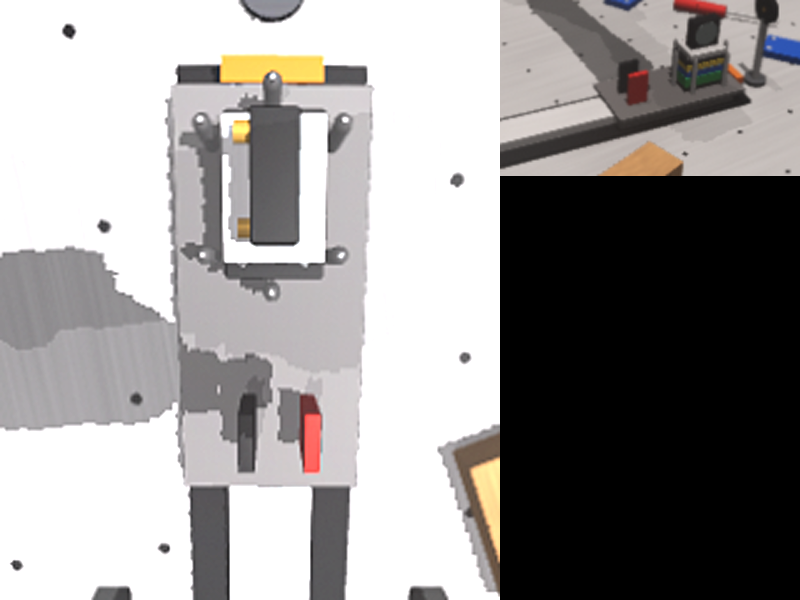

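The last view shows the carriage against the orange stop at (272,68). The tab is out at (312,433), and the mount is square between the pins with the four layers under it in the side view. Between the two stops the tab moved 180.5 mm.

```bash
python3 -c "
from cell import ctrl
print(ctrl.close_job())"
```

```text
the job is handed in; nothing more can be done
None
```

The job is done and handed in at about 49 s of robot time. It reported no verdict, and none of my checks failed.

- **Carriage to the loading stop:** I squeezed the tab and slid the empty carriage about 60 mm back until the dark stop pushed back with about 15 N. I then released the tab.
- **Plates:** I placed green, blue, yellow and black in that order. Each was pressed down with the fingers still gripping it, at about 21 to 33 N. That is firmer than the 8 N asked for, because the arm turned out stiffer than I expected. I did not press again after letting go. Seen afterwards, green, blue and yellow lay within about 1.5 mm and 0.5° of the pad centre. I have no such reading for black because it was partly in shadow.
- **Look-alikes:** I used the smallest blue plate and the 44 x 70 mm black one, and did not touch the larger ones.
- **Mirror mount:** it was set on top at about 11 N and looks square between the pins.
- **Carriage to the end stop:** I squeezed the tab again and slid the loaded carriage to the orange stop, which pushed back with about 10 N, then released it.

In the last picture the tab had moved 180.5 mm from the loading position, against 180 mm nominal, and stands sprung out. The stack shows all four layers in order with the mount upright, and the gripper is about 20 cm above it. I did not measure the bottle, box and screwdriver again, but no move went near them.

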